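# Stow the washed bearing set in the hasped case

## Task

The washed bearing set is drying on the drainboard: swing the hasp off the green case's lid, open the lid, and stack the set squarely in the case's empty fixture pocket - the blue block at the bottom, then every brass shim that is lying out (one to three), then the red cap on top with its knob up. Then shut the lid fully and swing the hasp all the way back over its catch. Never lift the lid while the hasp is over the catch, do not disturb the finished set already sitting in the other pocket, and leave the tin, flask, mug and brush where they are.

Things in the scene. Friction and masses are not known exactly. Their poses are not given: they have to be found in the camera images.
- case: Green metal parts case, 190 (x) x 150 (y) x 72 mm high without its lid, walls 5 mm, fixed to the board. Origin: centre of its underside; z up, -x is its front (towards the robot), y to its left. Inside, two square pockets with black floors stand one behind the other on its centre line.
- pocket_front (a point): Centre of the floor of the front pocket, 46 mm in front of the case's middle, 10 mm above the board. A pocket is 54 mm square between eight yellow corner walls 38 mm high, which flare outward for 9 mm more above; the middle of each side has a 34 mm gap for a finger. Exactly one of the two pockets is empty.
- pocket_back (a point): Centre of the floor of the back pocket, 26 mm behind the case's middle, otherwise the same; a black block 42 mm high fills the space behind it. Along the case's y there are 38 mm clear between the corner walls and the case wall, but the two pockets' walls nearly touch along x: put parts in with the fingers closing along the case's y.
- lid (a joint): Lid angle, rad: 0 shut, 1.75 fully open (stop); it turns about the far top edge of the case (axis parallel to the case's y), its front edge rising. A stiff hinge: it stays at any angle; about 5 N at the pull moves it. Open it at least to 1.4 (80 degrees).
- lid_hinge (a point): Point on the lid's hinge axis, middle of the far top edge of the case, 72 mm above the board, 95 mm behind the case's middle.
- lid_pull (a point): Centre of the lid's black pull: a bar 26 mm long (along y), 12 mm thick, 22 mm in front of the lid's front edge, 45 mm left of the case's middle, 82 mm above the board when shut and 212 mm from the hinge. It can be pinched by its two ends, fingers closing along y. The lid is 8 mm thick, its top 80 mm above the board when shut.
- hasp (a joint): Hasp angle, rad: 0 lying flat back on the lid with its slot over the dark catch stud, about 1.2 standing up, 2.5 thrown forward towards the robot (stop). A light friction hinge (about 1 N at the pull): stays where it is left. The lid is free once it is past 1.6; nothing but care stops the lid from being lifted with the hasp on.
- hasp_hinge (a point): Point on the hasp's hinge axis (parallel to the case's y): 5 mm in front of the case's front face, 45 mm right (-y) of the middle, 83 mm above the board.
- hasp_pull (a point): Centre of the hasp's red pull: a bar 26 mm long (along y), 12 mm thick, wider than the 15 mm steel strap that carries it; 49 mm from the hinge axis, 101 mm above the board (21 mm above the lid) when the hasp is on. It can be pinched by its two ends, fingers closing along y.
- block: Blue metal bearing block, 50 x 50 x 16 mm high, 220 g. Origin: centre of its underside, z up, x and y along its sides.
- shim1: Brass shim, a square frame 50 x 50 x 6 mm with a 24 mm square window, 60 g, both faces alike. Origin: its centre (3 mm above its underside), z along its thickness, x and y along its sides. One to three of the shims are present.
- shim2: Brass shim, a square frame 50 x 50 x 6 mm with a 24 mm square window, 60 g, both faces alike. Origin: its centre (3 mm above its underside), z along its thickness, x and y along its sides. One to three of the shims are present.
- shim3: Brass shim, a square frame 50 x 50 x 6 mm with a 24 mm square window, 60 g, both faces alike. Origin: its centre (3 mm above its underside), z along its thickness, x and y along its sides. One to three of the shims are present.
- cap: Red cap disc, 49 mm diameter, 10 mm thick, with a white knob of 18 mm diameter and 12 mm height on top, 70 g. Origin: centre of the disc's underside, z up through the knob.
- set_front: A finished set (blue block, shim and cap bolted into one piece, 50 x 50 x 44 mm) sitting in the front pocket, or absent. Origin: centre of its underside. Leave it alone.
- set_back: The same finished set sitting in the back pocket, or absent (exactly one of the two is there).
- tin: Bystander: small bare steel tin, 54 mm diameter, 45 mm high, standing among the parts. Origin: centre of its underside.
- flask: Bystander: blue bottle, 68 mm diameter, 170 mm high. Origin: centre of its underside.
- mug: Bystander: yellow mug, 76 mm diameter, 85 mm high. Origin: centre of its underside.
- scrubber: Bystander: brush with a wooden handle, 200 mm long, lying flat on the board. Origin: its underside.
Mind the look-alikes: they are no part of the job. There is more than one size of the cap; the job needs the middle-sized.

How it is judged (in metres and radians):
On the way, in this order (a step that is already met when the one before it is completed fails the run):
1. the hasp is swung off the catch (past 1.6 rad), lid still shut (value of joint hasp above 1.6 rad and value of joint lid below 0.1 rad), for 0.2 s.
2. the lid is open (past 1.35 rad) (value of joint lid above 1.35 rad), for 0.2 s.
3. the block sits flat on the floor of the empty pocket (((horizontal distance between block and pocket_front below 0.005 m and angle between the z axis of block and the z axis of case, either way round below 0.06 rad and angle between block's own z axis and vertical below 0.06 rad and z of block in the frame of pocket_front between -0.003 and 0.003 m) or (horizontal distance between block and pocket_back below 0.005 m and angle between the z axis of block and the z axis of case, either way round below 0.06 rad and angle between block's own z axis and vertical below 0.06 rad and z of block in the frame of pocket_back between -0.003 and 0.003 m))), for 0.2 s.
4. every shim present lies flat on the block in the same pocket (((horizontal distance between each of block, shim1, shim2, shim3 and pocket_front below 0.005 m and angle between the z axis of each of block, shim1, shim2, shim3 and the z axis of case, either way round below 0.06 rad and angle between block's own z axis and vertical below 0.06 rad and z of block in the frame of pocket_front between -0.003 and 0.003 m and z of shim1 in the frame of pocket_front between 0.016 and 0.035 m and z of shim2 in the frame of pocket_front between 0.016 and 0.035 m and z of shim3 in the frame of pocket_front between 0.016 and 0.035 m) or (horizontal distance between each of block, shim1, shim2, shim3 and pocket_back below 0.005 m and angle between the z axis of each of block, shim1, shim2, shim3 and the z axis of case, either way round below 0.06 rad and angle between block's own z axis and vertical below 0.06 rad and z of block in the frame of pocket_back between -0.003 and 0.003 m and z of shim1 in the frame of pocket_back between 0.016 and 0.035 m and z of shim2 in the frame of pocket_back between 0.016 and 0.035 m and z of shim3 in the frame of pocket_back between 0.016 and 0.035 m))), for 0.2 s.
5. the cap lies flat on the shims, knob up (((horizontal distance between each of block, shim1, shim2, shim3, cap and pocket_front below 0.005 m and angle between the z axis of each of block, shim1, shim2, shim3 and the z axis of case, either way round below 0.06 rad and angle between each of block, cap's own z axis and vertical below 0.06 rad and z of block in the frame of pocket_front between -0.003 and 0.003 m and z of shim1 in the frame of pocket_front between 0.016 and 0.035 m and z of shim2 in the frame of pocket_front between 0.016 and 0.035 m and z of shim3 in the frame of pocket_front between 0.016 and 0.035 m and z of cap in the frame of pocket_front between 0.019 and 0.037 m and z of each of shim1, shim2, shim3 in the frame of cap below -0.001 m) or (horizontal distance between each of block, shim1, shim2, shim3, cap and pocket_back below 0.005 m and angle between the z axis of each of block, shim1, shim2, shim3 and the z axis of case, either way round below 0.06 rad and angle between each of block, cap's own z axis and vertical below 0.06 rad and z of block in the frame of pocket_back between -0.003 and 0.003 m and z of shim1 in the frame of pocket_back between 0.016 and 0.035 m and z of shim2 in the frame of pocket_back between 0.016 and 0.035 m and z of shim3 in the frame of pocket_back between 0.016 and 0.035 m and z of cap in the frame of pocket_back between 0.019 and 0.037 m and z of each of shim1, shim2, shim3 in the frame of cap below -0.001 m))), for 0.2 s.
6. the lid is shut (under 0.05 rad), the hasp still off (value of joint lid below 0.05 rad and value of joint hasp above 0.6 rad), for 0.1 s.
7. the hasp is over the catch (under 0.15 rad) (value of joint hasp below 0.15 rad and value of joint lid below 0.05 rad), for 0.2 s.
At the end, for the whole second after the job is handed in: Block, all shims present and cap stacked in that order in the empty pocket, each within 5 mm of the pocket's centre and flat within 0.06 rad, knob up; lid shut (under 0.05 rad), hasp over its catch (under 0.15 rad); the finished set within 8 mm of where it was (all of step 7 and ((horizontal distance between each of block, shim1, shim2, shim3, cap and pocket_front below 0.005 m and angle between the z axis of each of block, shim1, shim2, shim3 and the z axis of case, either way round below 0.06 rad and angle between each of block, cap's own z axis and vertical below 0.06 rad and z of block in the frame of pocket_front between -0.003 and 0.003 m and z of shim1 in the frame of pocket_front between 0.016 and 0.035 m and z of shim2 in the frame of pocket_front between 0.016 and 0.035 m and z of shim3 in the frame of pocket_front between 0.016 and 0.035 m and z of cap in the frame of pocket_front between 0.019 and 0.037 m and z of each of shim1, shim2, shim3 in the frame of cap below -0.001 m) or (horizontal distance between each of block, shim1, shim2, shim3, cap and pocket_back below 0.005 m and angle between the z axis of each of block, shim1, shim2, shim3 and the z axis of case, either way round below 0.06 rad and angle between each of block, cap's own z axis and vertical below 0.06 rad and z of block in the frame of pocket_back between -0.003 and 0.003 m and z of shim1 in the frame of pocket_back between 0.016 and 0.035 m and z of shim2 in the frame of pocket_back between 0.016 and 0.035 m and z of shim3 in the frame of pocket_back between 0.016 and 0.035 m and z of cap in the frame of pocket_back between 0.019 and 0.037 m and z of each of shim1, shim2, shim3 in the frame of cap below -0.001 m)) and distance of each of set_front, set_back from where it was at the start of the episode below 0.008 m); the robot touches nothing.
It fails at once if the lid is lifted or left up while the hasp is over the catch (value of joint hasp below 0.6 rad and value of joint lid above 0.12 rad).
It fails at once if the finished set is taken out or displaced (distance of any of set_front, set_back from where it was at the start of the episode above 0.02 m).
It fails at once if a bystander is moved more than 40 mm (distance of any of tin, flask, mug, scrubber from where it was at the start of the episode above 0.04 m).
Of set_front, set_back only 1 to 1 are there at a start; the rules pass over those that are not, and their reading is None.
Of shim1, shim2, shim3 only 1 to 3 are there at a start; the rules pass over those that are not, and their reading is None.
At some moment in a run one of block, cap, shim1, shim2, shim3 may be knocked a few centimetres aside while the robot is not near it.
Once in a run the grip may slacken for a moment while it holds something.
It also fails if it takes over 210 s, if anything falls off the work surface, if the arm or the gripper's body presses on something with over 40 N, if the wrist force passes 120 N, or if a joint passes its speed limit or range.

## Robot

A 6-joint arm with a two-finger parallel gripper is mounted at the origin on the work surface. World frame = base frame: x ahead of the robot, y to its left, z up, the work surface at z = 0. Lengths are in mm, angles in rad, forces in N, time in s.
With the tool pointing down it reaches from about 350 to 775 mm from the base axis. Payload 7.3 kg.
Tool frame: the origin (TCP) lies at the very end of the fingers, on their centre line; the grasp point (between the pads) lies 19 mm behind it; z points along the fingers, y is the line along which they close (so a half turn about z gives the same grasp; the last joint's range is limited). The gripper opens to 92 mm and grips with 3 to 60 N. Pads are 19 mm wide; open, the fingers measure 130 mm over their backs; the gripper's body (75 mm by 190 mm) begins 47 mm behind the grasp point.
Start: joints at [0.962, 0.342, 1.524, -0, 1.275, -0.146], TCP at [234.378, 469.8, 226.741] pointing down, gripper open.
Joint ranges: [-2.53, 2.53], [-0.77, 2.02], [0.04, 2.7], [-1, 4.14], [0.28, 2.66], [-3.11, 3.11]. Speed limits (rad/s): [2.57, 2.57, 3.14, 3.14, 3.14, 3.14].

## Interface

Orientations are given as [roll, pitch, yaw] about the fixed x, y, z axes, in that order (R = Rz(yaw) Ry(pitch) Rx(roll)).
In Python, from plant import get_obs, optics, ticket, finder gives the robot as it stands.
- The arm moves only by the tool send_rows, never from a script. Its arguments are lists of equal length, an entry for each row: "offset": the shift along the tool's x, y, z scaled (see below), a list of three; "delta_rot": the turn, a rotation vector about the tool's x, y, z scaled (see below), a list of three. In form: {"offset": [[dx, dy, dz], ...], "delta_rot": [[rx, ry, rz], ...]}. A call has 1 to 8 rows; each row is the pose to reach, as a shift and turn from the pose commanded when the call began, along the tool's axes at that moment, turning the shorter way round; what a row does not reach only later rows make up. The controller multiplies each number of a shift by 120 mm and each number of a turn by 360 degrees. A row lasts 1/8 s, in which the tool goes at most 62.5 mm and 10.7 degrees, less where a joint would pass 70% of its speed; a pose out of reach is approached as far as the arm can. A call with a number of a shift or a turn outside -1 to 1 is refused whole. A call with a gripper value outside its range is refused whole. "grip" is the opening, from 0 (shut) to 1 (fully open), set as the call begins (left out, the last holds). The fingers move at their own pace and stop on an object; the grip force is fixed at half the most. Time passes only in rows, so rows that repeat a pose let the fingers close. It gives the time, the measured TCP pose, the force, the opening and the grip force at its end, in the units of the state.
- get_obs(): the state, without advancing time (a new reading comes with each control period).
- optics.capture(name): name is "side" or "top" or "wrist"; returns the picture (420x560x3 uint8, red, green, blue); there is no depth.
- optics.get_calibration(name): a dict with "fx", "fy", "cx", "cy" (pixels), "world_from_camera" (4x4, takes a point from camera to world coordinates). Camera axes: x right, y down, z forward; pixel columns grow to the right and rows downward; lengths in mm; the calibration is good to about 2 mm. A picture is of the moment at which its call begins: read the wrist's pose just before it. get_calibration takes no time and is no camera call; for the wrist camera it gives the pose at the moment of the call.
- ticket.close_job(): hands the job in; it is judged then, once.
Trained networks look in the newest picture that a camera, given by its name, has taken for a name from the list of things; names that differ only in an ending like _2 or _b are one class to them, and where a whole thing is asked for, a point or a joint stands for the part that bears it (a point fixed in the world has none). Each returns a list of dicts, best first, with "confidence" (0 to 1); they miss things now and then, are a little off and sometimes report something else, mostly with a low value. They report only what shows in the picture. A call takes as long as a camera call. They do not tell look-alikes from the thing itself.
- finder.boxes_of(target, camera): "box" ([left, top, right, bottom] in pixels, round what is visible of it).
- finder.silhouettes(target, camera): "region" (420x560 bool, what is visible of it) and "box" ([left, top, right, bottom] in pixels, round what is visible of it).
- finder.pinpoint(target, camera): "uv" ([column, row] in pixels: a listed point, or the origin of a listed thing).
The state is a dict: "time": time; "joint_positions": joint angles; "dq": joint speeds; "tau": joint torques, N m; "tool_pos": TCP position; "tcp_rot": TCP orientation; "contact_force": force on the tool from outside, world axes, zero at the start; "moment": the same for the moment, N m; "grip_width": finger opening in mm; "finger_force": force on a finger pad.
Only numpy, scipy, OpenCV 4.12 (cv2) and the standard library are available. Lean on these libraries where they do the work, as an engineer would, in place of code of your own. Each camera call takes 0.05 s, during which the arm holds its last target. There are 200 camera calls.

## Working session

There is one attempt and no reset: what is moved stays moved. The work goes in short steps, Python scripts to look and compute and a tool call to move; the robot and the scene stay as the last step left them, time stands still between calls to the robot, and variables do not carry over. Pictures are saved under pics/ and viewed, at most 14 in all, crops included, and the job is handed in when it is done.

Besides the shell and the picture viewer there is one more tool, called after "Emit:" by a JSON object that holds its "api" and its "payload", one argument or row to a line. send_rows: Moves the arm, as the interface text tells. Its arguments: {"type":"object","properties":{"offset":{"type":"array"},"delta_rot":{"type":"array"},"grip":{"type":"number"}},"required":["offset","delta_rot"]}

```bash
ls; mkdir -p pics; cat > h.py <<'E'
import numpy as np, cv2
from scipy.spatial.transform import Rotation as R
from plant import get_obs, optics, ticket, finder
def snap(n,f=None):
    im=optics.capture(n)
    if f: cv2.imwrite('pics/'+f,im[:,:,::-1])
    return im
def ray(n,uv,z,c=None):
    c=c or optics.get_calibration(n); T=np.array(c['world_from_camera'])
    d=T[:3,:3]@np.array([(uv[0]-c['cx'])/c['fx'],(uv[1]-c['cy'])/c['fy'],1]); o=T[:3,3]
    return o+d*(z-o[2])/d[2]
def proj(n,p,c=None):
    c=c or optics.get_calibration(n); T=np.linalg.inv(np.array(c['world_from_camera']))
    q=T[:3,:3]@np.array(p)+T[:3,3]; return np.array([c['fx']*q[0]/q[2]+c['cx'],c['fy']*q[1]/q[2]+c['cy']])
def tgt(p,yaw=None,rpy=None):
    "offset & delta_rot from current measured pose to p"
    o=get_obs(); R0=R.from_euler('xyz',o['tcp_rot']); 
    off=R0.inv().apply(np.array(p)-o['tool_pos'])/120
    out=[off.round(4)]
    if rpy is not None: out.append(((R0.inv()*R.from_euler('xyz',rpy)).as_rotvec()/(2*np.pi)).round(4))
    return out
E
python3 - <<'E'
from h import *
o=get_obs(); print(o)
a=snap('top','t0.png'); b=snap('side','s0.png')
for n in('top','side'):
    c=optics.get_calibration(n); print(n,c['fx'],c['cx'],c['cy'],np.round(c['world_from_camera'],3).tolist())
for n in 'block shim1 cap set_back tin flask mug scrubber lid_pull hasp_pull hasp_hinge lid_hinge case'.split():
    for cam in('top','side'):
        print(n,cam,[(np.round(d['uv']).tolist(),round(d['confidence'],2)) for d in finder.pinpoint(n,cam)][:6])
E
```

```text
pics
{'time': 0.0, 'joint_positions': array([ 9.62025249e-01,  3.42697644e-01,  1.52502813e+00, -2.10429143e-05,
        1.27538173e+00, -1.45985448e-01]), 'dq': array([-2.50585593e-04, -2.63429132e-04, -8.28602145e-04,  2.16783160e-03,
        7.49120334e-05, -1.69813429e-03]), 'tau': array([-6.54403120e-04, -4.31235301e+01, -2.44223017e+01,  7.17294146e-02,
        5.59763610e-02, -1.77507209e-04]), 'tool_pos': array([234.12523204, 469.44825731, 226.05409572]), 'tcp_rot': array([-3.14009099e+00, -2.00453173e-04,  2.67881301e+00]), 'contact_force': array([-0.24364347, -0.14728121, -0.11707482]), 'moment': array([0.05033362, 0.0634342 , 0.04505926]), 'finger_force': 0.0, 'grip_width': 91.88601655667877}
top 525.7401208100279 288.70654683487084 201.48342500448936 [[-0.017, -0.985, 0.175, 304.127], [-1.0, 0.013, -0.024, -33.979], [0.022, -0.175, -0.984, 1407.186], [0.0, 0.0, 0.0, 1.0]]
side 473.01670035295354 277.41771148330287 207.98704122588217 [[0.946, -0.226, 0.231, 253.612], [-0.323, -0.672, 0.666, -852.55], [0.005, -0.705, -0.709, 965.35], [0.0, 0.0, 0.0, 1.0]]
block top [([323.0
[... 429 characters left out ...]
e [([252.0, 275.0], 0.83)]
flask top [([437.0, 196.0], 0.92)]
flask side [([355.0, 378.0], 0.66)]
mug top [([107.0, 194.0], 0.71)]
mug side [([243.0, 138.0], 0.77)]
scrubber top [([429.0, 259.0], 0.75)]
scrubber side [([271.0, 392.0], 0.66)]
lid_pull top [([222.0, 230.0], 0.89), ([370.0, 242.0], 0.35)]
lid_pull side [([235.0, 181.0], 0.83)]
hasp_pull top [([253.0, 200.0], 0.54), ([233.0, 147.0], 0.25)]
hasp_pull side [([270.0, 189.0], 0.48)]
hasp_hinge top [([254.0, 221.0], 0.65)]
hasp_hinge side [([255.0, 200.0], 0.53)]
lid_hinge top [([230.0, 148.0], 0.76)]
lid_hinge side []
case top [([235.0, 187.0], 0.56), ([231.0, 152.0], 0.53)]
case side [([280.0, 204.0], 0.79), ([313.0, 176.0], 0.32)]
```

View pics/t0.png

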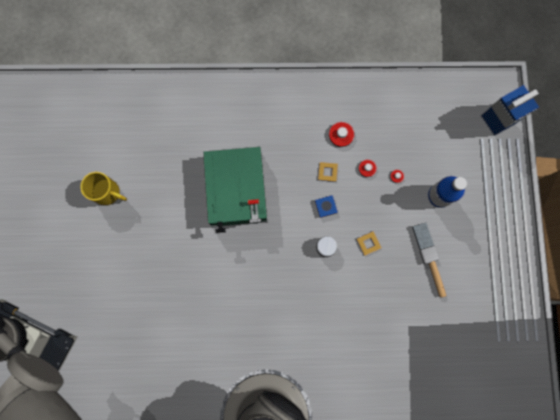

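View pics/s0.png

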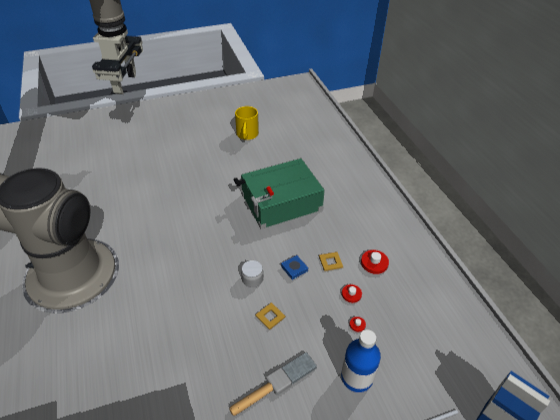

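Top view: candidate caps are large (341,134), middle (368,169) and small (397,176), so I want the middle one. The shims are at (328,172) and (369,243), the block at (326,207), the tin at (327,246), and the case at about (235,187) with the hasp pull at (253,201) and lid pull at (221,230).

```bash
python3 - <<'E'
from h import *
P={'cap':((368,171),5),'capL':((341,136),5),'capS':((397,177),5),'sh_a':((328,172),6),'sh_b':((369,243),6),'block':((326,207),16),'tin':((327,246),45),'hpull':((253,201),101),'lpull':((221,230),82)}
for k,(u,z) in P.items(): print(k,ray('top',u,z).round(0))
S={'cap':((351,295),5),'sh_a':((330,261),6),'sh_b':((270,316),6),'block':((293,267),16),'hpull':((270,190),101),'lpull':((236,181),82)}
for k,(u,z) in S.items(): print(k,ray('side',u,z).round(0))
c=optics.get_calibration('wrist'); o=get_obs()
T=np.eye(4);T[:3,:3]=R.from_euler('xyz',o['tcp_rot']).as_matrix();T[:3,3]=o['tool_pos']
print(c['fx'],(np.linalg.inv(T)@np.array(c['world_from_camera'])).round(3))
E
```

```text
cap [ 635. -288.    5.]
capL [ 735. -217.    5.]
capS [ 617. -367.    5.]
sh_a [ 633. -178.    6.]
sh_b [ 437. -282.    6.]
block [ 534. -168.   16.]
tin [ 427. -165.   45.]
hpull [538.  24. 101.]
lpull [468. 106.  82.]
cap [ 640. -288.    5.]
sh_a [ 633. -176.    6.]
sh_b [ 435. -281.    6.]
block [ 533. -171.   16.]
hpull [538.  31. 101.]
lpull [466. 115.  82.]
369.3734523706825 [[  -0.      -0.957   -0.29    78.476]
 [   1.      -0.       0.      -1.352]
 [  -0.      -0.29     0.957 -158.767]
 [   0.       0.       0.       1.   ]]
```

```bash
python3 - <<'E'
from h import *
print(tgt([530,76,270],rpy=[np.pi,0,3.24]))
E
```

```text
[array([-3.6696, -1.8365, -0.3606]), array([ 0.    ,  0.    , -0.0893])]
```

Emit:
{"api": "send_rows", "payload": {
  "offset": [
    [-1,-0.5,-0.36],
    [-1,-0.5,-0.36],
    [-1,-0.5,-0.36]
  ],
  "delta_rot": [
    [0,0,0],
    [0,0,0],
    [0,0,0]
  ]
}}

```text
time: 1.78
tool_pos: [316.8, 360.8, 271.3]
tcp_rot: [3.14, 0.001, 2.676]
contact_force: [0.6, 0.3, -0.2]
grip_width: 91.5
finger_force: 0.0
```

Emit:
{"api": "send_rows", "payload": {
  "offset": [
    [-1,-0.5,0],
    [-1,-0.5,0],
    [-1,-0.5,0]
  ],
  "delta_rot": [
    [0,0,0],
    [0,0,0],
    [0,0,0]
  ]
}}

```text
time: 2.15
tool_pos: [397.1, 253.1, 269.6]
tcp_rot: [-3.141, 0.0, 2.674]
contact_force: [-0.4, 0.6, -0.8]
grip_width: 91.7
finger_force: 0.0
```

Emit:
{"api": "send_rows", "payload": {
  "offset": [
    [-1,-0.5,0],
    [-1,-0.5,0],
    [-1,-0.5,0]
  ],
  "delta_rot": [
    [0,0,0],
    [0,0,0],
    [0,0,0]
  ]
}}

```text
time: 2.52
tool_pos: [477.5, 146.4, 269.3]
tcp_rot: [-3.141, -0.0, 2.675]
contact_force: [-0.7, 1.0, -0.3]
grip_width: 91.7
finger_force: 0.0
```

Emit:
{"api": "send_rows", "payload": {
  "offset": [
    [-0.67,-0.34,0],
    [-0.67,-0.34,0],
    [-0.67,-0.34,0],
    [-0.67,-0.34,0],
    [-0.67,-0.34,0]
  ],
  "delta_rot": [
    [0,0,-0.0893],
    [0,0,-0.0893],
    [0,0,-0.0893],
    [0,0,-0.0893],
    [0,0,-0.0893]
  ]
}}

```text
time: 3.15
tool_pos: [529.4, 77.0, 269.9]
tcp_rot: [3.141, -0.0, -3.045]
contact_force: [-0.6, -0.7, -0.1]
grip_width: 91.6
finger_force: 0.0
```

```bash
python3 - <<'E'
from h import *
snap('wrist','w1.png'); o=get_obs(); print(o['tool_pos'],o['tcp_rot'],o['time'])
for n,z in(('lid_pull',82),('hasp_pull',101),('hasp_hinge',83),('lid_hinge',72)):
    for d in finder.pinpoint(n,'wrist')[:2]: print(n,d['uv'],d['confidence'],ray('wrist',d['uv'],z).round(1))
E
```

```text
[529.48403799  76.82413443 269.99851664] [ 3.14121375e+00  4.73293553e-05 -3.04460346e+00] 3.2
lid_pull [316.5, 110.8] 0.86 [464.5 106.6  82. ]
hasp_pull [217.7, 180.0] 0.83 [533.2  22.6 101. ]
hasp_hinge [215.9, 130.7] 0.91 [491.3  15.9  83. ]
hasp_hinge [217.0, 181.7] 0.66 [539.6  19.4  83. ]
```

View pics/w1.png

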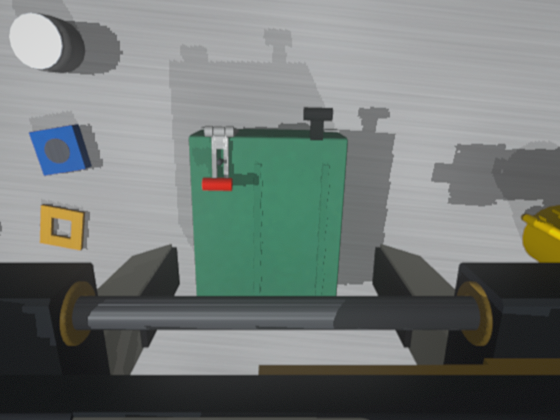

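The wrist view shows the red hasp pull at (217,184), the black lid pull at (318,113), and the lid front edge from (190,137) to (346,137), square with the tool. The block is at (58,150), a shim at (62,227) and the tin at (38,42).

```bash
python3 - <<'E'
from h import *
im=cv2.imread('pics/w1.png'); hsv=cv2.cvtColor(im,cv2.COLOR_BGR2HSV)
m=((hsv[:,:,1]>150)&((hsv[:,:,0]<8)|(hsv[:,:,0]>172))&(hsv[:,:,2]>80)).astype(np.uint8)
n,l,s,c=cv2.connectedComponentsWithStats(m); i=1+np.argmax(s[1:,4]); print('red',s[i],c[i], ray('wrist',c[i],103).round(1))
r=s[i]; print([ray('wrist',(u,c[i][1]),105).round(1) for u in (r[0],r[0]+r[2])])
k=((hsv[:,:,2]<45)).astype(np.uint8); k[:, :295]=0;k[:,340:]=0;k[:100]=0;k[122:]=0
ys,xs=np.nonzero(k[:,:]); print('black',xs.min(),xs.max(),ys.min(),ys.max()); print(ray('wrist',((xs.min()+xs.max()+1)/2,113),85).round(1))
g=((hsv[:,:,0]>50)&(hsv[:,:,0]<95)&(hsv[:,:,1]>90)&(hsv[:,:,2]>70)).astype(np.uint8)
for row in(150,170,200,230,260):
    x=np.nonzero(g[row])[0]; print(row,x.min(),x.max(),[ray('wrist',(u,row),80).round(1)[:2] for u in(x.min(),x.max()+1)])
for col in(195,205,260,290,340):
    y=np.nonzero(g[:290,col])[0]; print(col,y.min(),[ray('wrist',(col,y.min()),z).round(1)[:2] for z in (80,)])
E
```

```text
red [202 178  30  13 343] [216.73177843 183.87755102] [536.6  21.8 103. ]
[array([537.3,   8.9, 105. ]), array([534.7,  35.8, 105. ])]Traceback (most recent call last):
  File "<stdin>", line 7, in <module>
    return umr_minimum(a, axis, None, out, keepdims, initial, where)
ValueError: zero-size array to reduction operation minimum which has no identity
```

```bash
python3 - <<'E'
from h import *
im=cv2.imread('pics/w1.png'); hsv=cv2.cvtColor(im,cv2.COLOR_BGR2HSV)
print(im[113,296:342,1].tolist()); print(im[100:140,318,1].tolist())
g=((hsv[:,:,0]>50)&(hsv[:,:,0]<95)&(hsv[:,:,1]>90)&(hsv[:,:,2]>70)).astype(np.uint8)
for row in(150,170,200,230,260):
    x=np.nonzero(g[row])[0]; print(row,x.min(),x.max(),[ray('wrist',(u,row),80).round(1)[:2] for u in(x.min(),x.max()+1)])
for col in(195,205,260,290,340):
    y=np.nonzero(g[:290,col])[0]; print(col,y.min(),[ray('wrist',(col,y.min()),z).round(1)[:2] for z in (80,)])
for c,y in (((588,76),.097),):
  for p in ((-117,45,82),(-54.4,-45,101),(-95,75,80),(-95,-75,80),(-95,0,80)):
    q=[c[0]+np.cos(y)*p[0]-np.sin(y)*p[1],c[1]+np.sin(y)*p[0]+np.cos(y)*p[1],p[2]]; print(p,np.round(q,1),proj('wrist',q).round(1))
E
```

```text
[155, 156, 155, 154, 156, 158, 151, 105, 63, 58, 58, 59, 61, 60, 61, 61, 60, 60, 60, 61, 60, 61, 60, 60, 61, 61, 60, 60, 61, 61, 61, 60, 60, 61, 59, 55, 81, 139, 172, 178, 176, 176, 177, 176, 175, 175]
[156, 156, 158, 158, 158, 157, 144, 107, 65, 53, 56, 57, 60, 60, 60, 59, 60, 58, 56, 55, 55, 56, 58, 58, 58, 57, 57, 56, 58, 57, 58, 58, 57, 57, 58, 57, 56, 58, 53, 65]
150 190 346 [array([512.1,  -8.2]), array([497.6, 139.5])]
170 191 344 [array([531.3,  -6.7]), array([516.9, 140.6])]
200 193 342 [array([561.2,  -3.8]), array([546.8, 143.2])]
230 194 340 [array([592.7,  -1.7]), array([578.3, 145.9])]
260 196 338 [array([625.8,   1.5]), array([611.4, 148.8])]
195 137 [array([499.5,  -3.9])]
205 137 [array([498.5,   5.4])]
260 137 [array([493.5,  56.6])]
290 137 [array([490.8,  84.6])]
340 139 [array([488.1, 131.4])]
(-117, 45, 82) [467.2 109.5  82. ] [319.9 114. ]
(-54.4, -45, 101) [538.2  25.9 101. ] [221.5 185.5]
(-95, 75, 80) [486.2 141.4  80. ] [350.9 138. ]
(-95, -75, 80) [500.7  -7.8  80. ] [190.8 137.9]
(-95, 0, 80) [493.4  66.8  80. ] [270.8 138. ]
```

Emit:
{"api": "send_rows", "payload": {
  "offset": [
    [-0.02,-0.458,0.9],
    [-0.02,-0.458,0.9],
    [-0.02,-0.458,0.9],
    [-0.02,-0.458,0.9]
  ],
  "delta_rot": [
    [0,0,0.0019],
    [0,0,0.0019],
    [0,0,0.0019],
    [0,0,0.0019]
  ],
  "grip": 0.55
}}

```text
time: 3.9
tool_pos: [538.5, 21.5, 163.3]
tcp_rot: [3.142, 0.002, -3.056]
contact_force: [1.0, 0.4, 0.3]
grip_width: 56.4
finger_force: 0.0
```

```bash
cat >> h.py <<'E'
C=np.array([587.3,72.4]); YC=.085
def tocase(p): 
    d=np.array(p[:2])-C; c,s=np.cos(YC),np.sin(YC); return np.array([c*d[0]+s*d[1],-s*d[0]+c*d[1],p[2]])
def fromcase(p):
    c,s=np.cos(YC),np.sin(YC); return np.array([C[0]+c*p[0]-s*p[1],C[1]+s*p[0]+c*p[1],p[2]])
E
python3 - <<'E'
from h import *
o=get_obs(); print(tocase(o['tool_pos']).round(1),o['tcp_rot'])
print(tgt(fromcase([-54.6,-45.6,85]),rpy=[np.pi,0,np.pi+YC]))
E
```

```text
[-52.9 -46.6 163.3] [ 3.14151882e+00  2.03748871e-03 -3.05588149e+00]
[array([0.0152, 0.008 , 0.6525]), array([0.    , 0.0003, 0.0001])]
```

Emit:
{"api": "send_rows", "payload": {
  "offset": [
    [0.015,0.008,0.65],
    [0.015,0.008,0.65],
    [0.015,0.008,0.65]
  ],
  "delta_rot": [
    [0,0,0],
    [0,0,0],
    [0,0,0]
  ]
}}

```text
time: 4.28
tool_pos: [536.3, 22.5, 84.9]
tcp_rot: [3.141, 0.0, -3.055]
contact_force: [0.0, -0.5, -0.6]
grip_width: 50.5
finger_force: 0.0
```

Emit:
{"api": "send_rows", "payload": {
  "offset": [
    [0,0,0],
    [0,0,0],
    [0,0,0],
    [0,0,0],
    [0,0,0]
  ],
  "delta_rot": [
    [0,0,0],
    [0,0,0],
    [0,0,0],
    [0,0,0],
    [0,0,0]
  ],
  "grip": 0
}}

```text
time: 4.9
tool_pos: [536.6, 24.4, 85.0]
tcp_rot: [3.138, 0.003, -3.056]
contact_force: [1.5, 12.3, 3.0]
grip_width: 25.3
finger_force: 30.0
```

Emit:
{"api": "send_rows", "payload": {
  "offset": [
    [0.062,0.015,-0.106],
    [0.151,0.02,-0.188],
    [0.262,0.02,-0.241],
    [0.382,0.02,-0.258],
    [0.503,0.02,-0.24],
    [0.613,0.02,-0.186],
    [0.701,0.02,-0.103],
    [0.753,0.02,-0.015]
  ],
  "delta_rot": [
    [0,0,0],
    [0,0,0],
    [0,0,0],
    [0,0,0],
    [0,0,0],
    [0,0,0],
    [0,0,0],
    [0,0,0]
  ]
}}

```text
time: 5.9
tool_pos: [443.7, 17.1, 86.6]
tcp_rot: [3.14, -0.001, -3.056]
contact_force: [-1.7, 6.0, 5.1]
grip_width: 25.5
finger_force: 30.0
```

```bash
python3 - <<'E'
from h import *
o=get_obs(); print(tocase(o['tool_pos']).round(1),o['tcp_rot'],o['grip_width'],o['contact_force'],o['finger_force'])
snap('wrist','w2.png')
E
```

```text
[-147.8  -42.9   86.6] [ 3.14040823e+00 -7.87893538e-04 -3.05564256e+00] 25.460426968982222 [-1.68256282  5.98509096  5.07095646] 30.00212252140045
```

View pics/w2.png

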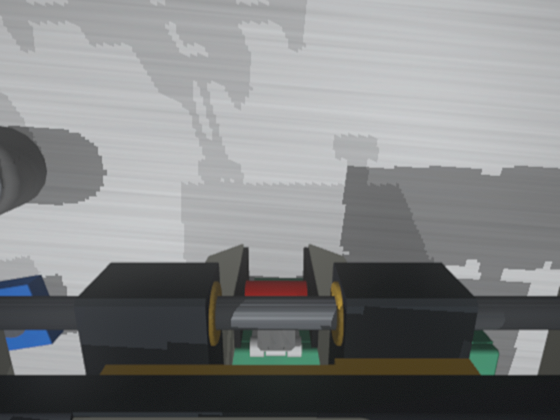

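Emit:
{"api": "send_rows", "payload": {
  "offset": [
    [0,0,0],
    [0,0,0],
    [0,0,-0.4],
    [0,0,-0.65]
  ],
  "delta_rot": [
    [0,0,0],
    [0,0,0],
    [0,0,0],
    [0,0,0]
  ],
  "grip": 0.55
}}

```text
time: 6.45
tool_pos: [445.9, 16.1, 165.6]
tcp_rot: [-3.141, 0.002, -3.055]
contact_force: [0.7, 0.3, 0.9]
grip_width: 50.7
finger_force: 0.0
```

Emit:
{"api": "send_rows", "payload": {
  "offset": [
    [-0.255,0.75,0],
    [-0.255,0.75,0],
    [-0.255,0.75,0],
    [-0.255,0.75,0]
  ],
  "delta_rot": [
    [0,0,0],
    [0,0,0],
    [0,0,0],
    [0,0,0]
  ]
}}

```text
time: 6.95
tool_pos: [468.0, 108.2, 163.7]
tcp_rot: [-3.141, -0.0, -3.055]
contact_force: [-0.1, 0.1, 0.5]
grip_width: 50.2
finger_force: 0.0
```

```bash
sed -i 's/587.3,72.4/587.3,74.7/' h.py; python3 - <<'E'
from h import *
snap('wrist','w3.png'); o=get_obs(); print(tocase(o['tool_pos']).round(1),o['tcp_rot'],o['contact_force'])
print(tgt(fromcase([-117,45,69])))
im=cv2.imread('pics/w3.png');
for n,z in(('lid_pull',85),('hasp_pull',96)):
    for d in finder.pinpoint(n,'wrist')[:1]: print(n,d['uv'],d['confidence'],tocase(ray('wrist',d['uv'],z)).round(1))
a=snap('side','s1.png'); cv2.imwrite('pics/s1c.png',cv2.resize(a[120:240,180:360,::-1],None,fx=4,fy=4,interpolation=2))
E
```

```text
[-116.1   43.3  163.7] [-3.14120942e+00 -4.68223286e-04 -3.05577805e+00] [-0.36756108  0.14986429  0.42514585]
[array([0.0074, 0.0147, 0.789 ])]
lid_pull [278.1, 210.2] 0.94 [-118.1   43.6   85. ]
hasp_pull [127.8, 177.3] 0.92 [-143.3  -50.8   96. ]
```

View pics/s1c.png

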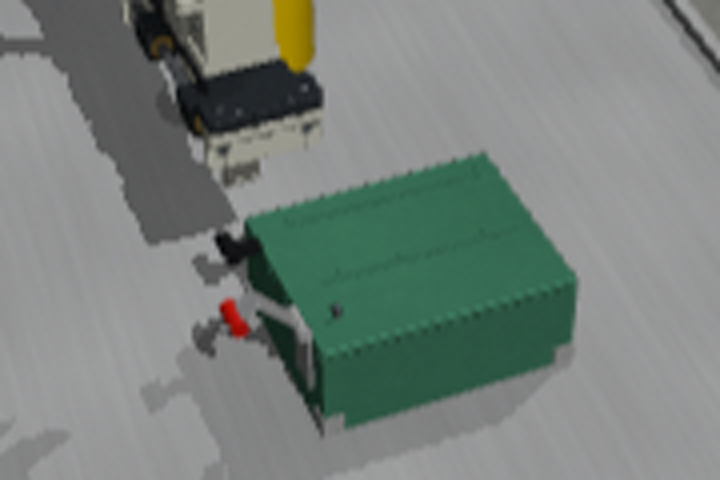

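The side crop shows the red hasp pull thrown forward at (235,318), clear of the stud at (335,312), with the lid still shut. Next I pinch the black lid pull.

Emit:
{"api": "send_rows", "payload": {
  "offset": [
    [0.012,0.01,0.79],
    [0.012,0.01,0.79],
    [0.012,0.01,0.79],
    [0.012,0.01,0.79]
  ],
  "delta_rot": [
    [0,0,0],
    [0,0,0],
    [0,0,0],
    [0,0,0]
  ]
}}

```text
time: 7.65
tool_pos: [467.7, 109.7, 70.1]
tcp_rot: [-3.142, 0.002, -3.056]
contact_force: [0.1, -0.3, 0.8]
grip_width: 50.5
finger_force: 0.0
```

Emit:
{"api": "send_rows", "payload": {
  "offset": [
    [0,0,0],
    [0,0,0],
    [0,0,0],
    [0,0,0],
    [0,0,0]
  ],
  "delta_rot": [
    [0,0,0],
    [0,0,0],
    [0,0,0],
    [0,0,0],
    [0,0,0]
  ],
  "grip": 0
}}

```text
time: 8.28
tool_pos: [467.1, 109.5, 69.5]
tcp_rot: [-3.141, 0.001, -3.055]
contact_force: [-0.8, -4.6, 5.8]
grip_width: 25.3
finger_force: 30.0
```

Emit:
{"api": "send_rows", "payload": {
  "offset": [
    [-0.008,0,-0.131],
    [-0.032,0,-0.262],
    [-0.103,0,-0.517],
    [-0.212,0,-0.759],
    [-0.355,0,-0.982],
    [-0.355,0,-0.982]
  ],
  "delta_rot": [
    [0,0,0],
    [0,0,0],
    [0,0,0],
    [0,0,0],
    [0,0,0],
    [0,0,0]
  ]
}}

```text
time: 9.02
tool_pos: [509.7, 112.9, 188.0]
tcp_rot: [-3.14, 0.001, -3.055]
contact_force: [-3.2, -5.6, 2.6]
grip_width: 25.5
finger_force: 30.0
```

Emit:
{"api": "send_rows", "payload": {
  "offset": [
    [-0.175,0,-0.198],
    [-0.378,0,-0.369],
    [-0.604,0,-0.507],
    [-0.848,0,-0.61],
    [-0.848,0,-0.61]
  ],
  "delta_rot": [
    [0,0,0],
    [0,0,0],
    [0,0,0],
    [0,0,0],
    [0,0,0]
  ]
}}

```text
time: 9.65
tool_pos: [612.2, 121.0, 261.0]
tcp_rot: [-3.139, 0.002, -3.056]
contact_force: [-1.6, -6.1, 8.0]
grip_width: 25.3
finger_force: 30.0
```

Emit:
{"api": "send_rows", "payload": {
  "offset": [
    [-0.13,0,-0.036],
    [-0.257,0,-0.065],
    [-0.39,0,-0.082],
    [-0.521,0,-0.091],
    [-0.662,0,-0.089],
    [-0.72,0,-0.085],
    [-0.72,0,-0.085]
  ],
  "delta_rot": [
    [0,0,0],
    [0,0,0],
    [0,0,0],
    [0,0,0],
    [0,0,0],
    [0,0,0],
    [0,0,0]
  ]
}}

```text
time: 10.52
tool_pos: [698.1, 127.7, 271.4]
tcp_rot: [-3.139, 0.004, -3.057]
contact_force: [3.4, -6.3, 7.4]
grip_width: 25.6
finger_force: 30.0
```

Emit:
{"api": "send_rows", "payload": {
  "offset": [
    [0,0,0],
    [0,0,0],
    [0,0,-0.15],
    [0,0,-0.3]
  ],
  "delta_rot": [
    [0,0,0],
    [0,0,0],
    [0,0,0],
    [0,0,0]
  ],
  "grip": 0.55
}}

```text
time: 11.02
tool_pos: [696.3, 130.5, 305.7]
tcp_rot: [3.141, -0.002, -3.054]
contact_force: [1.0, -0.2, 0.2]
grip_width: 50.1
finger_force: 0.0
```

```bash
python3 - <<'E'
from h import *
o=get_obs(); print(tocase(o['tool_pos']).round(1),o['tcp_rot'],o['joint_positions'])
a=snap('side','s2.png'); cv2.imwrite('pics/s2c.png',cv2.resize(a[60:360,150:450,::-1],None,fx=2,fy=2,interpolation=2))
E
```

```text
[113.3  46.4 305.7] [ 3.14083274e+00 -1.69217346e-03 -3.05443174e+00] [ 7.68930821e-02  6.90666210e-01  7.30277253e-01  7.51111651e-04
  1.72234903e+00 -1.58095075e+00]
```

View pics/s2c.png

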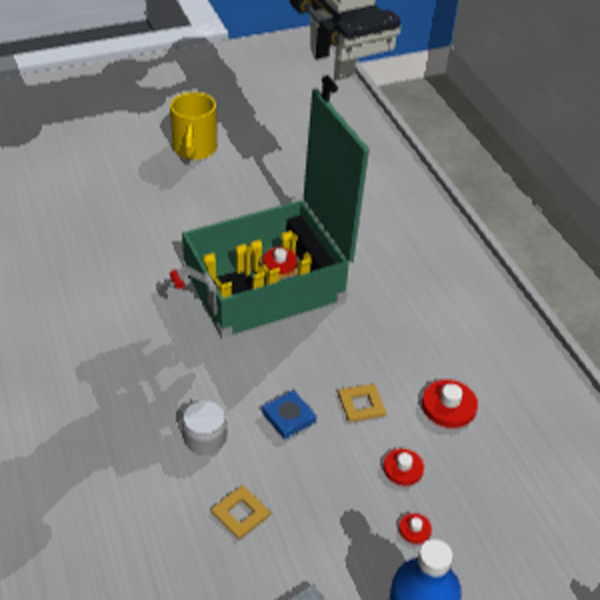

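The side view shows the lid upright and open. The finished set is in the back pocket and the front pocket is empty. Two shims lie out, at (361,402) and (240,511).

Emit:
{"api": "send_rows", "payload": {
  "offset": [
    [0.4,-0.2,-0.1],
    [0.81,-0.9,-0.1],
    [0.81,-0.9,-0.1],
    [0.81,-0.9,-0.1]
  ],
  "delta_rot": [
    [0,0,0],
    [0,0,0],
    [0,0,0],
    [0,0,0]
  ]
}}

```text
time: 11.58
tool_pos: [608.1, 12.2, 318.1]
tcp_rot: [3.141, -0.0, -3.058]
contact_force: [0.0, -0.7, -0.6]
grip_width: 50.7
finger_force: 0.0
```

Emit:
{"api": "send_rows", "payload": {
  "offset": [
    [0.81,-0.9,0.2],
    [0.81,-0.9,0.2],
    [0.81,-0.9,0.2],
    [0.81,-0.9,0.2]
  ],
  "delta_rot": [
    [0,0,0],
    [0,0,0],
    [0,0,0],
    [0,0,0]
  ]
}}

```text
time: 12.08
tool_pos: [521.3, -102.2, 293.7]
tcp_rot: [3.141, -0.001, -3.057]
contact_force: [0.7, 0.4, -0.2]
grip_width: 50.2
finger_force: 0.0
```

Emit:
{"api": "send_rows", "payload": {
  "offset": [
    [0,-0.9,0.2],
    [0,-0.9,0.2],
    [0,-0.9,0.2],
    [0,-0.9,0.2]
  ],
  "delta_rot": [
    [0,0,0],
    [0,0,0],
    [0,0,0],
    [0,0,0]
  ],
  "grip": 0.8
}}

```text
time: 12.58
tool_pos: [531.8, -208.2, 269.9]
tcp_rot: [3.14, 0.0, -3.054]
contact_force: [-0.7, 0.8, 0.2]
grip_width: 73.3
finger_force: 0.0
```

```bash
cat >> h.py <<'E'
def blobs(cam,im,c=None):
    "colour blobs with min-area rects -> world"
    hsv=cv2.cvtColor(im,cv2.COLOR_RGB2HSV); H,S,V=[hsv[:,:,i].astype(int) for i in range(3)]
    M={'blue':((H>100)&(H<130)&(S>130)&(V>60),16),'brass':((H>10)&(H<30)&(S>120)&(V>90),6),'red':(((H<8)|(H>172))&(S>150)&(V>80),10)}
    for k,(m,z) in M.items():
        n,l,s,ce=cv2.connectedComponentsWithStats(m.astype(np.uint8))
        for i in range(1,n):
            if s[i,4]<250: continue
            pts=cv2.findContours((l==i).astype(np.uint8),cv2.RETR_EXTERNAL,2)[0][0][:,0].astype(float)+.0
            w=np.array([ray(cam,p,z,c)[:2] for p in pts]).astype(np.float32)
            r=cv2.minAreaRect(w); print(k,'px',ce[i].round(0),'ctr',np.round(r[0],1),'size',np.round(r[1],1),'ang',round(r[2],1))
E
python3 - <<'E'
from h import *
c=optics.get_calibration('wrist'); im=snap('wrist','w4.png'); o=get_obs(); print(o['tool_pos'],o['tcp_rot'],o['time'])
blobs('wrist',im,c)
E
```

```text
[ 531.71763249 -208.00314838  270.29126018] [ 3.14097093e+00  6.02965265e-04 -3.05340959e+00] 12.625
blue px [ 59. 162.] ctr [ 553.9 -456.2] size [59.9 24.7] ang 21.3
blue px [310. 171.] ctr [ 536.8 -168.9] size [49.1 48.4] ang 14.8
blue px [ 11. 188.] ctr [ 589.3 -508.4] size [29.4 77.1] ang 82.8
brass px [217.  69.] ctr [ 436.4 -281.1] size [49.5 49.5] ang 23.4
brass px [524. 231.] ctr [590.6  99.5] size [69.5 90.5] ang 15.3
brass px [294. 246.] ctr [ 634.3 -177. ] size [49.3 49.9] ang 83.7
red px [545. 108.] ctr [445.5  81.1] size [11.7 31.5] ang 5.0
red px [140. 222.] ctr [ 618.3 -365.7] size [34.5 35.4] ang 5.0
red px [208. 244.] ctr [ 640.7 -283.8] size [47.  42.9] ang 31.3
red px [515. 251.] ctr [615.2  96.2] size [31.6 57.4] ang 3.5
red px [256. 336.] ctr [ 766.7 -214.6] size [20.3 60.9] ang 5.0
```

View pics/w4.png

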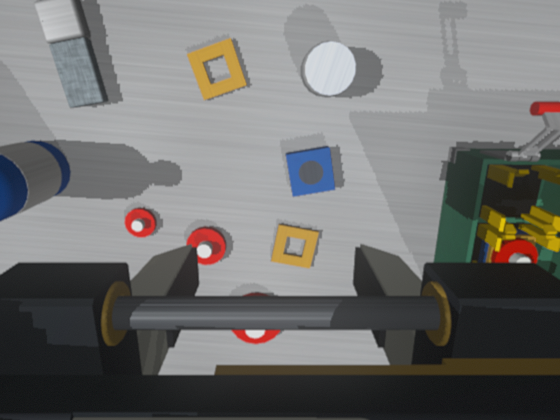

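The view shows the block at (310,171), shims at (217,69) and (296,246), and caps at (140,222) small, (208,244) middle with about 47-49 mm measured, and (256,330) large. I choose the middle cap. Picking the block first.

```bash
python3 - <<'E'
from h import *
print(tgt([536.8,-168.5,3],rpy=[np.pi,0,np.pi+np.radians(14.8)]))
E
```

```text
[array([-0.0698,  0.3228,  2.2277]), array([ 0.0001,  0.0001, -0.0271])]
```

Emit:
{"api": "send_rows", "payload": {
  "offset": [
    [-0.07,0.323,0.9],
    [-0.07,0.323,0.9],
    [-0.07,0.323,0.9],
    [-0.07,0.323,0.9]
  ],
  "delta_rot": [
    [0,0,-0.0271],
    [0,0,-0.0271],
    [0,0,-0.0271],
    [0,0,-0.0271]
  ]
}}

```text
time: 13.12
tool_pos: [537.4, -170.6, 164.5]
tcp_rot: [-3.139, 0.003, -2.884]
contact_force: [0.7, -0.6, 0.3]
grip_width: 73.7
finger_force: 0.0
```

Emit:
{"api": "send_rows", "payload": {
  "offset": [
    [0,0,0.9],
    [0,0,0.9],
    [0,0,0.9],
    [0,0,0.9]
  ],
  "delta_rot": [
    [0,0,0],
    [0,0,0],
    [0,0,0],
    [0,0,0]
  ]
}}

```text
time: 13.62
tool_pos: [538.0, -171.7, 57.2]
tcp_rot: [-3.138, 0.004, -2.885]
contact_force: [1.0, -0.7, 1.2]
grip_width: 73.5
finger_force: 0.0
```

```bash
python3 - <<'E'
from h import *
c=optics.get_calibration('wrist'); im=snap('wrist'); o=get_obs(); print(o['tool_pos'],o['tcp_rot'])
blobs('wrist',im,c)
print(tgt([536.8,-168.5,3],rpy=[np.pi,0,np.pi+np.radians(14.8)]))
cv2.imwrite('pics/w5.png',im[:,:,::-1])
E
```

```text
[ 538.11032675 -171.62418297   57.38784864] [-3.13781741  0.00456956 -2.88524389]
blue px [282. 231.] ctr [ 537.5 -168.9] size [49.2 49.1] ang 14.7
brass px [125.  27.] ctr [ 447.4 -276.5] size [26.3 50.5] ang 23.3
brass px [441. 309.] ctr [567.3 -54.7] size [45.7 13. ] ang 33.7
brass px [233. 348.] ctr [ 633.7 -177.4] size [36.5 62.9] ang 14.8
[array([0.006 , 0.0297, 0.4531]), array([-0.0006,  0.0007, -0.0003])]
```

View pics/w5.png

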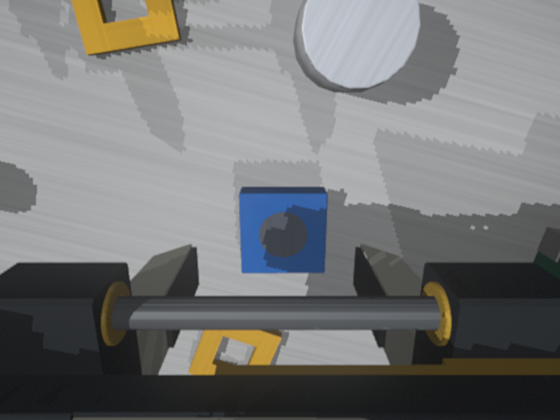

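The block sits centred between the fingers at (283,231), so I descend and grip.

Emit:
{"api": "send_rows", "payload": {
  "offset": [
    [0.004,0.027,0.45],
    [0.004,0.027,0.45],
    [0.004,0.027,0.45],
    [0.004,0.027,0.45]
  ],
  "delta_rot": [
    [-0.0006,0.0007,0],
    [-0.0006,0.0007,0],
    [-0.0006,0.0007,0],
    [-0.0006,0.0007,0]
  ]
}}

```text
time: 14.18
tool_pos: [535.2, -167.6, 1.4]
tcp_rot: [3.139, -0.003, -2.885]
contact_force: [-0.7, -0.4, 0.1]
grip_width: 73.5
finger_force: 0.0
```

Emit:
{"api": "send_rows", "payload": {
  "offset": [
    [0,0,0],
    [0,0,0],
    [0,0,0],
    [0,0,0],
    [0,0,0]
  ],
  "delta_rot": [
    [0,0,0],
    [0,0,0],
    [0,0,0],
    [0,0,0],
    [0,0,0]
  ],
  "grip": 0
}}

```text
time: 14.8
tool_pos: [534.9, -167.6, 0.4]
tcp_rot: [3.138, -0.004, -2.885]
contact_force: [-0.6, -0.8, 3.9]
grip_width: 49.9
finger_force: 30.3
```

Emit:
{"api": "send_rows", "payload": {
  "offset": [
    [0,0,-0.1],
    [0,0,-0.4],
    [0,0,-0.9],
    [0,0,-0.9]
  ],
  "delta_rot": [
    [0,0,0],
    [0,0,0],
    [0,0,0],
    [0,0,0]
  ]
}}

```text
time: 15.3
tool_pos: [537.7, -168.6, 113.0]
tcp_rot: [-3.14, 0.003, -2.885]
contact_force: [0.0, 0.3, -1.8]
grip_width: 49.7
finger_force: 30.0
```

```bash
python3 - <<'E'
from h import *
o=get_obs(); print(o['tool_pos'],o['tcp_rot'],o['grip_width'],o['contact_force'])
for p in (fromcase([-46,0,110]),): print(p,tgt(p,rpy=[np.pi,0,np.pi+YC]))
E
```

```text
[ 537.73226643 -168.62090136  113.03662543] [-3.13966816e+00  2.78109978e-03 -2.88479159e+00] 49.74499471406933 [ 0.02900537  0.31850058 -1.76081709]
[541.46607497  70.79470659 110.        ] [array([-0.5368,  1.9218,  0.0231]), array([-0.0003,  0.0005,  0.0273])]
```

Emit:
{"api": "send_rows", "payload": {
  "offset": [
    [-0.27,0.96,0],
    [-0.27,0.96,0],
    [-0.27,0.96,0]
  ],
  "delta_rot": [
    [0,0,0],
    [0,0,0],
    [0,0,0]
  ]
}}

```text
time: 15.68
tool_pos: [535.8, -44.0, 107.4]
tcp_rot: [3.135, -0.007, -2.88]
contact_force: [0.3, 0.6, -3.5]
grip_width: 49.5
finger_force: 30.0
```

Emit:
{"api": "send_rows", "payload": {
  "offset": [
    [-0.26,0.96,0.02],
    [-0.26,0.96,0.02],
    [-0.26,0.96,0.02],
    [-0.26,0.96,0.02],
    [-0.26,0.96,0.02]
  ],
  "delta_rot": [
    [0,0,0.0273],
    [0,0,0.0273],
    [0,0,0.0273],
    [0,0,0.0273],
    [0,0,0.0273]
  ]
}}

```text
time: 16.3
tool_pos: [538.2, 69.8, 106.0]
tcp_rot: [3.139, -0.006, -3.058]
contact_force: [-0.3, -0.0, -1.7]
grip_width: 49.7
finger_force: 30.0
```

```bash
python3 - <<'E'
from h import *
c=optics.get_calibration('wrist'); im=snap('wrist'); o=get_obs(); print(o['tool_pos'],tocase(o['tool_pos']),o['tcp_rot'],o['grip_width'])
cv2.imwrite('pics/w6.png',im[:,:,::-1])
for n,z in (('pocket_front',10),('hasp_pull',96),('hasp_hinge',83)):
    for d in finder.pinpoint(n,'wrist')[:1]: print(n,d['uv'],d['confidence'],tocase(ray('wrist',d['uv'],z,c)).round(1))
E
```

```text
[538.27249339  69.82820858 106.14809715] [-49.26410516  -0.69188096 106.14809715] [ 3.13874099 -0.00540101 -3.05851603] 49.832882524962514
pocket_front [272.6, 208.0] 0.81 [-48.   -3.8  10. ]
hasp_pull [165.0, 44.5] 0.83 [-147.5  -48.6   96. ]
hasp_hinge [185.2, 150.7] 0.87 [-100.5  -46.4   83. ]
```

View pics/w6.png

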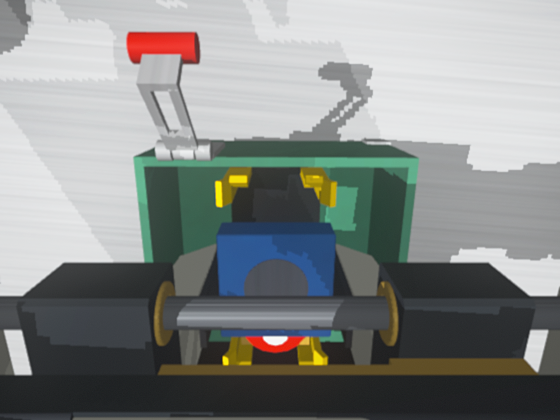

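```bash
python3 - <<'E'
from h import *
c=optics.get_calibration('wrist'); o=get_obs(); T=tocase(o['tool_pos']);print(T, c['cx'],c['cy'])
im=cv2.imread('pics/w6.png'); 
print('blue row240',[i for i in range(200,350) if im[240,i,0]>1.6*im[240,i,2] and im[240,i,0]>80][::200], end=' ')
b=(im[:,:,0]>1.6*im[:,:,2])&(im[:,:,0]>70)&(im[:,:,0]>1.3*im[:,:,1])
for r in(230,245,260,280):
    x=np.nonzero(b[r])[0]; x=x[(x>200)&(x<350)]; print(r,x.min(),x.max()+1,[tocase(ray('wrist',(u,r),T[2]+13,c)).round(1)[:2].tolist() for u in(x.min(),x.max()+1)])
for col in(240,300): 
    y=np.nonzero(b[:,col])[0]; print(col,y.min(),tocase(ray('wrist',(col,y.min()),T[2]+13,c)).round(1))
hsv=cv2.cvtColor(im,cv2.COLOR_BGR2HSV); g=(hsv[:,:,0]>50)&(hsv[:,:,0]<95)&(hsv[:,:,1]>70)
for r in(160,190,220):
    x=np.nonzero(g[r])[0]; print(r,x.min(),x.max()+1,[tocase(ray('wrist',(u,r),72,c)).round(1)[:2].tolist() for u in(x.min(),x.max()+1)])
for col in(230,270,300,330,360): 
    y=np.nonzero(g[:,col])[0]; print(col,y.min(),tocase(ray('wrist',(col,y.min()),72,c)).round(1))
ye=(hsv[:,:,0]>20)&(hsv[:,:,0]<35)&(hsv[:,:,1]>150)&(hsv[:,:,2]>90); ye[225:]=0
x=np.nonzero(ye.any(0))[0]; y=np.nonzero(ye.any(1))[0]; print('yel',x.min(),x.max(),y.min(),y.max())
for r in(185,195): x=np.nonzero(ye[r])[0]; print(r,x.min(),x.max()+1,[tocase(ray('wrist',(u,r),57,c)).round(1)[:2].tolist() for u in(x.min(),x.max()+1)])
E
```

```text
[-49.17603087  -0.1792491  106.32184978] 275.64638530930824 203.08242489609012
blue row240 [216] 230 219 333 [[-72.2, -25.3], [-72.1, 22.8]]
245 217 335 [[-65.4, -26.5], [-65.2, 24.0]]
260 217 335 [[-58.4, -26.8], [-58.2, 24.3]]
280 218 334 [[-48.8, -26.8], [-48.6, 24.3]]
240 222 [-75.8 -16.3 119.3]
300 222 [-75.7   8.8 119.3]
160 134 419 [[-93.8, -75.9], [-93.5, 74.6]]
190 137 415 [[-77.5, -76.1], [-77.1, 74.2]]
220 141 412 [[-60.3, -75.8], [-59.9, 74.4]]
230 157 [-95.3 -25.3  72. ]
270 156 [-95.8  -4.2  72. ]
300 156 [-95.7  11.6  72. ]
330 151 [-98.3  27.3  72. ]
360 156 [-95.7  43.2  72. ]
yel 215 336 168 206
185 215 337 [[-76.5, -36.4], [-76.3, 34.4]]
195 216 336 [[-70.4, -36.1], [-70.3, 34.1]]
```

The held block at (276,250) sits over the empty front pocket, whose yellow walls are at (232,185) and (320,185). Laterally they agree within 0.5 mm. I descend in stages.

Emit:
{"api": "send_rows", "payload": {
  "offset": [
    [0.007,0.003,0.38],
    [0.007,0.003,0.38],
    [0.007,0.003,0.38],
    [0.007,0.003,0.38]
  ],
  "delta_rot": [
    [0,0,0],
    [0,0,0],
    [0,0,0],
    [0,0,0]
  ]
}}

```text
time: 17.0
tool_pos: [538.3, 71.7, 62.3]
tcp_rot: [3.139, -0.002, -3.057]
contact_force: [0.3, -0.4, -3.4]
grip_width: 49.6
finger_force: 30.0
```

```bash
python3 - <<'E'
from h import *
o=get_obs(); print(tocase(o['tool_pos']),o['tcp_rot'],o['grip_width'],o['contact_force'])
print(tgt(fromcase([-49.8,-.3,13]),rpy=[np.pi,0,np.pi+YC]))
E
```

```text
[-49.11163513   1.14478152  62.32519726] [ 3.13885520e+00 -2.07903838e-03 -3.05654485e+00] 49.62721825719339 [ 0.32967249 -0.43606541 -3.35282884]
[array([ 0.0049, -0.0132,  0.411 ]), array([ 0.0004, -0.0003,  0.    ])]
```

Emit:
{"api": "send_rows", "payload": {
  "offset": [
    [0.004,-0.009,0.2],
    [0.004,-0.009,0.3],
    [0.004,-0.009,0.41],
    [0.004,-0.009,0.41]
  ],
  "delta_rot": [
    [0,0,0],
    [0,0,0],
    [0,0,0],
    [0,0,0]
  ]
}}

```text
time: 17.5
tool_pos: [536.5, 70.8, 11.2]
tcp_rot: [3.138, -0.006, -3.056]
contact_force: [0.3, 0.5, -2.7]
grip_width: 49.7
finger_force: 30.0
```

```bash
python3 - <<'E'
from h import *
o=get_obs(); print(tocase(o['tool_pos']),o['tcp_rot'],o['grip_width'],o['contact_force'])
E
```

```text
[-50.99485078   0.41857793  11.20502069] [ 3.13849819 -0.00550681 -3.0564711 ] 49.70462918177078 [ 0.32092813  0.51010023 -2.70281664]
```

Emit:
{"api": "send_rows", "payload": {
  "offset": [
    [0,0,0.006],
    [0,0,0.006],
    [0,0,0.006],
    [0,0,0.006]
  ],
  "delta_rot": [
    [0,0,0],
    [0,0,0],
    [0,0,0],
    [0,0,0]
  ],
  "grip": 0.7
}}

```text
time: 18.0
tool_pos: [536.6, 70.8, 11.1]
tcp_rot: [3.139, -0.005, -3.057]
contact_force: [0.2, 0.1, 0.3]
grip_width: 64.0
finger_force: 0.0
```

Emit:
{"api": "send_rows", "payload": {
  "offset": [
    [0,0,-0.1],
    [0,0,-0.4],
    [0,0,-0.9],
    [0,0,-1],
    [0,0,-1]
  ],
  "delta_rot": [
    [0,0,0],
    [0,0,0],
    [0,0,0],
    [0,0,0],
    [0,0,0]
  ]
}}

```text
time: 18.62
tool_pos: [537.4, 70.5, 131.9]
tcp_rot: [3.139, -0.003, -3.056]
contact_force: [0.3, 0.7, -0.4]
grip_width: 64.2
finger_force: 0.0
```

```bash
python3 - <<'E'
from h import *
c=optics.get_calibration('wrist'); im=snap('wrist'); o=get_obs(); print(tocase(o['tool_pos']),o['tcp_rot'],o['grip_width'])
cv2.imwrite('pics/w7.png',im[:,:,::-1])
blobs('wrist',im,c)
for d in finder.pinpoint('block','wrist')[:2]: print(d['uv'],d['confidence'],tocase(ray('wrist',d['uv'],10,c)).round(1))
# expected block centre/corners if seated
for p in ((-46,0,26),(-71,-25,26),(-71,25,26),(-21,25,26),(-21,-25,26)): print(p,proj('wrist',fromcase(p),c).round(0))
print(tgt([634,-177,150],rpy=[np.pi,0,np.pi-np.radians(6.3)]))
E
```

```text
[-5.08746318e+01  6.87001566e-02  1.30505966e+02] [ 3.13849604 -0.00552166 -3.0565189 ] 64.33199256624867
blue px [276. 203.] ctr [541.9  70. ] size [52.1 52.6] ang 4.3
brass px [234. 176.] ctr [524.9  35. ] size [18.3 36.8] ang 51.8
brass px [315. 177.] ctr [519.7  99.6] size [36.4 18.6] ang 44.4
brass px [274. 261.] ctr [593.7  73. ] size [68.3 86.5] ang 4.8
brass px [  5. 271.] ctr [ 625.4 -153.8] size [ 9.2 29.9] ang 82.8
brass px [425. 315.] ctr [635.6 210. ] size [63.5 10.6] ang 12.9
brass px [126. 317.] ctr [659.  -52.6] size [ 9.7 59.9] ang 88.5
brass px [239. 341.] ctr [678.4  48.2] size [25.9 23.7] ang 3.8
brass px [307. 341.] ctr [673.2 110.8] size [25.9 23.8] ang 5.7
brass px [402. 368.] ctr [694. 178.] size [ 15.7 341.9] ang 4.7
red px [177.  53.] ctr [440.  -9.] size [15.8 40.9] ang 4.9
red px [274. 284.] ctr [614.1  74.3] size [24.7 52.4] ang 4.8
[273.7, 198.5] 0.74 [-48.1  -2.4  10. ]
(-46, 0, 26) [277. 207.]
(-71, -25, 26) [243. 175.]
(-71, 25, 26) [311. 174.]
(-21, 25, 26) [309. 238.]
(-21, -25, 26) [244. 238.]
[array([-0.6359, -2.1235, -0.1809]), array([ 0.0004, -0.0012,  0.031 ])]
```

View pics/w7.png

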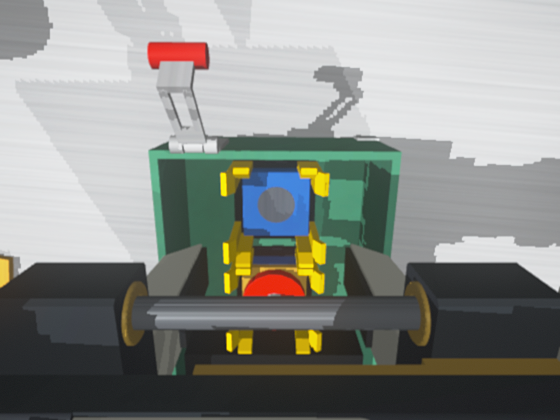

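The block is flat in the front pocket at (276,203), inside the yellow walls. Next is the near shim.

Emit:
{"api": "send_rows", "payload": {
  "offset": [
    [0,-1,-0.18],
    [0,-1,-0.18],
    [0,-1,-0.18]
  ],
  "delta_rot": [
    [0,0,0],
    [0,0,0],
    [0,0,0]
  ],
  "grip": 0.8
}}

```text
time: 19.1
tool_pos: [547.3, -52.8, 150.9]
tcp_rot: [3.139, -0.006, -3.062]
contact_force: [-0.4, -0.1, -0.5]
grip_width: 73.4
finger_force: 0.0
```

Emit:
{"api": "send_rows", "payload": {
  "offset": [
    [-0.32,-1,0],
    [-0.32,-1,0],
    [-0.32,-1,0]
  ],
  "delta_rot": [
    [0,0,0],
    [0,0,0],
    [0,0,0]
  ]
}}

```text
time: 19.48
tool_pos: [596.1, -168.1, 148.9]
tcp_rot: [3.138, -0.007, -3.06]
contact_force: [-0.6, 0.7, -0.6]
grip_width: 73.6
finger_force: 0.0
```

Emit:
{"api": "send_rows", "payload": {
  "offset": [
    [-0.2,-0.12,0],
    [-0.2,-0.12,0],
    [-0.2,-0.12,0],
    [-0.2,-0.12,0]
  ],
  "delta_rot": [
    [0,0,0.031],
    [0,0,0.031],
    [0,0,0.031],
    [0,0,0.031]
  ]
}}

```text
time: 19.98
tool_pos: [620.4, -176.6, 151.1]
tcp_rot: [3.139, -0.007, 3.034]
contact_force: [-0.2, 0.4, -0.1]
grip_width: 73.4
finger_force: 0.0
```

```bash
python3 - <<'E'
from h import *
c=optics.get_calibration('wrist'); im=snap('wrist','w8.png'); o=get_obs(); print(o['tool_pos'],o['tcp_rot'],o['grip_width'])
blobs('wrist',im,c)
E
```

```text
[ 620.54043452 -176.87741674  151.38306039] [ 3.13931137 -0.00594727  3.03373599] 73.19490055278695
brass px [278. 204.] ctr [ 634.6 -176.9] size [49.5 49.5] ang 83.8
red px [ 58. 211.] ctr [ 619.  -365.1] size [34.9 36. ] ang 19.2
red px [155. 226.] ctr [ 642.7 -285.5] size [47.3 47. ] ang 34.9
red px [244. 292.] ctr [ 711.5 -216. ] size [44.8  8.2] ang 83.8
red px [248. 340.] ctr [ 764.3 -220.7] size [65.1 23.5] ang 83.7
```

```bash
python3 - <<'E'
from h import *
print(tgt([635.2,-176.9,1.5],rpy=[np.pi,0,np.pi-np.radians(6.2)]))
E
```

```text
[array([-0.1289,  0.0101,  1.2483]), array([ 0.0004, -0.0009,  0.0001])]
```

Emit:
{"api": "send_rows", "payload": {
  "offset": [
    [-0.129,0.01,0.8],
    [-0.129,0.01,0.8],
    [-0.129,0.01,0.8],
    [-0.129,0.01,0.8]
  ],
  "delta_rot": [
    [0.0004,-0.0009,0],
    [0.0004,-0.0009,0],
    [0.0004,-0.0009,0],
    [0.0004,-0.0009,0]
  ]
}}

```text
time: 20.52
tool_pos: [636.8, -178.2, 57.1]
tcp_rot: [-3.14, 0.003, 3.032]
contact_force: [0.7, 0.5, 0.9]
grip_width: 73.4
finger_force: 0.0
```

```bash
python3 - <<'E'
from h import *
c=optics.get_calibration('wrist'); im=snap('wrist'); o=get_obs(); print(o['tool_pos'],o['tcp_rot'])
blobs('wrist',im,c)
print(tgt([635.2,-176.9,1.5],rpy=[np.pi,0,np.pi-np.radians(6.2)]))
E
```

```text
[ 637.04997475 -178.40735696   57.65964312] [-3.14010566  0.00365957  3.03221338]
brass px [279. 221.] ctr [ 634.5 -177.1] size [49.6 50. ] ang 83.7
red px [105. 243.] ctr [ 636.7 -282.8] size [48.7 34.8] ang 66.7
red px [233. 351.] ctr [ 719.  -218.6] size [34.1 69.3] ang 4.1
[array([0.0184, 0.0115, 0.4679]), array([-0.0002,  0.0006, -0.0002])]
```

Emit:
{"api": "send_rows", "payload": {
  "offset": [
    [0.01,0.01,0.455],
    [0.01,0.01,0.455],
    [0.01,0.01,0.455],
    [0.01,0.01,0.455]
  ],
  "delta_rot": [
    [0,0,0],
    [0,0,0],
    [0,0,0],
    [0,0,0]
  ]
}}

```text
time: 21.08
tool_pos: [635.3, -176.8, 1.9]
tcp_rot: [-3.141, 0.001, 3.032]
contact_force: [-0.7, -0.5, 0.4]
grip_width: 73.7
finger_force: 0.0
```

Emit:
{"api": "send_rows", "payload": {
  "offset": [
    [0,0,0],
    [0,0,0],
    [0,0,0],
    [0,0,0],
    [0,0,0]
  ],
  "delta_rot": [
    [0,0,0],
    [0,0,0],
    [0,0,0],
    [0,0,0],
    [0,0,0]
  ],
  "grip": 0
}}

```text
time: 21.7
tool_pos: [634.9, -176.7, 0.7]
tcp_rot: [-3.141, 0.0, 3.032]
contact_force: [-0.8, -0.3, 1.2]
grip_width: 49.4
finger_force: 30.0
```

```bash
python3 - <<'E'
from h import *
o=get_obs(); print(o['tool_pos'],o['tcp_rot'],o['grip_width'],o['contact_force'],o['finger_force'])
E
```

```text
[ 634.94474234 -176.67020612    0.69450097] [-3.14117354e+00  1.08692556e-04  3.03188579e+00] 49.387426190129005 [-0.84155292 -0.3116543   1.19588121] 30.000160932540894
```

Emit:
{"api": "send_rows", "payload": {
  "offset": [
    [0,0,-0.15],
    [0,0,-0.5],
    [0,0,-1],
    [0,0,-1]
  ],
  "delta_rot": [
    [0,0,0],
    [0,0,0],
    [0,0,0],
    [0,0,0]
  ]
}}

```text
time: 22.2
tool_pos: [638.2, -177.9, 128.0]
tcp_rot: [-3.138, 0.012, 3.032]
contact_force: [-0.4, -0.3, -1.0]
grip_width: 49.3
finger_force: 30.0
```

```bash
python3 - <<'E'
from h import *
o=get_obs(); print(o['tool_pos'],o['tcp_rot'],o['grip_width'],o['contact_force'])
print(tgt(fromcase([-46,0,115]),rpy=[np.pi,0,np.pi+YC]))
E
```

```text
[ 638.20298281 -177.91155939  128.04583173] [-3.137633    0.01231961  3.03205748] 49.27743027838115 [-0.43459163 -0.31303061 -0.96985308]
[array([1.0291, 1.9724, 0.0882]), array([-0.0008,  0.0019, -0.031 ])]
```

Emit:
{"api": "send_rows", "payload": {
  "offset": [
    [0.55,0.99,0.04],
    [0.55,0.99,0.04],
    [0.55,0.99,0.04],
    [0.55,0.99,0.04]
  ],
  "delta_rot": [
    [0,0,0],
    [0,0,0],
    [0,0,0],
    [0,0,0]
  ]
}}

```text
time: 22.7
tool_pos: [582.6, -51.1, 116.2]
tcp_rot: [-3.141, 0.001, 3.033]
contact_force: [0.1, 0.5, -0.1]
grip_width: 49.6
finger_force: 30.0
```

Emit:
{"api": "send_rows", "payload": {
  "offset": [
    [0.48,0.98,0.04],
    [0.48,0.98,0.04],
    [0.48,0.98,0.04],
    [0.48,0.98,0.04],
    [0.48,0.98,0.04]
  ],
  "delta_rot": [
    [0,0.001,-0.031],
    [0,0.001,-0.031],
    [0,0.001,-0.031],
    [0,0.001,-0.031],
    [0,0.001,-0.031]
  ]
}}

```text
time: 23.32
tool_pos: [539.1, 70.0, 111.0]
tcp_rot: [-3.141, -0.005, -3.059]
contact_force: [-0.0, 0.6, -0.7]
grip_width: 49.6
finger_force: 30.0
```

```bash
python3 - <<'E'
from h import *
c=optics.get_calibration('wrist'); im=snap('wrist'); o=get_obs(); T=tocase(o['tool_pos']); print(T,o['tcp_rot'],o['grip_width'])
cv2.imwrite('pics/w9.png',im[:,:,::-1])
hsv=cv2.cvtColor(im,cv2.COLOR_RGB2HSV)
print(tgt(fromcase([-46,0,65]),rpy=[np.pi,0,np.pi+YC]))
for p in ((-71,-25),(-71,25),(-21,25),(-21,-25)): print(p,proj('wrist',fromcase([T[0]+46+p[0],T[1]+p[1],T[2]+4.5]),c).round(0))
E
```

```text
[-48.58679373  -0.49181362 110.94444174] [-3.14128059 -0.00549791 -3.05881574] 49.42212364218281
[array([-0.0237,  0.0043,  0.3827]), array([-0.    , -0.0009, -0.0004])]
(-71, -25) [222. 219.]
(-71, 25) [335. 218.]
(-21, 25) [330. 317.]
(-21, -25) [226. 317.]
```

View pics/w9.png

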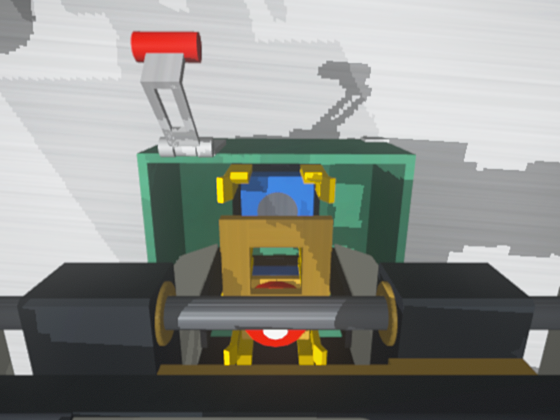

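The held shim's front edge is at row 218 and its centre at column 275.5, matching the pocket mid at 276. I lower it with a small x correction.

Emit:
{"api": "send_rows", "payload": {
  "offset": [
    [-0.022,0.002,0.39],
    [-0.022,0.002,0.39],
    [-0.022,0.002,0.39],
    [-0.022,0.002,0.39]
  ],
  "delta_rot": [
    [0,-0.0008,-0.0003],
    [0,-0.0008,-0.0003],
    [0,-0.0008,-0.0003],
    [0,-0.0008,-0.0003]
  ]
}}

```text
time: 23.88
tool_pos: [541.4, 72.0, 65.7]
tcp_rot: [-3.141, 0.002, -3.055]
contact_force: [1.1, -0.6, -0.9]
grip_width: 49.6
finger_force: 30.0
```

```bash
python3 - <<'E'
from h import *
o=get_obs(); print(tocase(o['tool_pos']),o['tcp_rot'],o['grip_width'],o['contact_force'])
print(tgt(fromcase([-46,-.2,28.5]),rpy=[np.pi,0,np.pi+YC]))
E
```

```text
[-45.9609007    1.19926081  65.67488811] [-3.14138413e+00  1.56481396e-03 -3.05498541e+00] 49.61751112102707 [ 1.08113492 -0.60118787 -0.87930953]
[array([ 0.0008, -0.0116,  0.3098]), array([-0.    ,  0.0002,  0.0003])]
```

Emit:
{"api": "send_rows", "payload": {
  "offset": [
    [0.002,-0.01,0.15],
    [0.002,-0.01,0.25],
    [0.002,-0.01,0.31],
    [0.002,-0.01,0.31]
  ],
  "delta_rot": [
    [0,0,0],
    [0,0,0],
    [0,0,0],
    [0,0,0]
  ]
}}

```text
time: 24.38
tool_pos: [540.3, 71.1, 27.0]
tcp_rot: [3.142, -0.001, -3.055]
contact_force: [0.1, -0.3, -1.9]
grip_width: 48.9
finger_force: 30.0
```

```bash
python3 - <<'E'
from h import *
o=get_obs(); print(tocase(o['tool_pos']),o['tcp_rot'],o['grip_width'],o['contact_force'])
E
```

```text
[-47.14262423   0.41738184  26.955515  ] [ 3.14151099e+00 -9.41907035e-04 -3.05453350e+00] 48.93686246882253 [ 0.11570108 -0.3060199  -1.89586157]
```

Emit:
{"api": "send_rows", "payload": {
  "offset": [
    [0,0,0],
    [0,0,0],
    [0,0,0],
    [0,0,-0.1],
    [0,0,-0.5],
    [0,0,-1],
    [0,0,-1]
  ],
  "delta_rot": [
    [0,0,0],
    [0,0,0],
    [0,0,0],
    [0,0,0],
    [0,0,0],
    [0,0,0],
    [0,0,0]
  ],
  "grip": 0.7
}}

```text
time: 25.25
tool_pos: [543.3, 71.1, 152.6]
tcp_rot: [-3.141, 0.01, -3.054]
contact_force: [0.6, 0.3, -0.9]
grip_width: 64.2
finger_force: 0.0
```

```bash
python3 - <<'E'
from h import *
c=optics.get_calibration('wrist'); im=snap('wrist'); o=get_obs(); print(tocase(o['tool_pos']),o['tcp_rot'],o['grip_width'])
cv2.imwrite('pics/w10.png',cv2.resize(im[120:300,130:430,::-1],None,fx=2.5,fy=2.5,interpolation=2))
for p in ((-71,-25,32),(-71,25,32),(-21,25,32),(-21,-25,32)): print(p,proj('wrist',fromcase(p),c).round(0))
E
```

```text
[-45.87924734   0.28250879 149.7984859 ] [-3.14111715  0.00466835 -3.05455329] 64.10351706839833
(-71, -25, 32) [244. 161.]
(-71, 25, 32) [310. 161.]
(-21, 25, 32) [308. 222.]
(-21, -25, 32) [246. 222.]
```

View pics/w10.png

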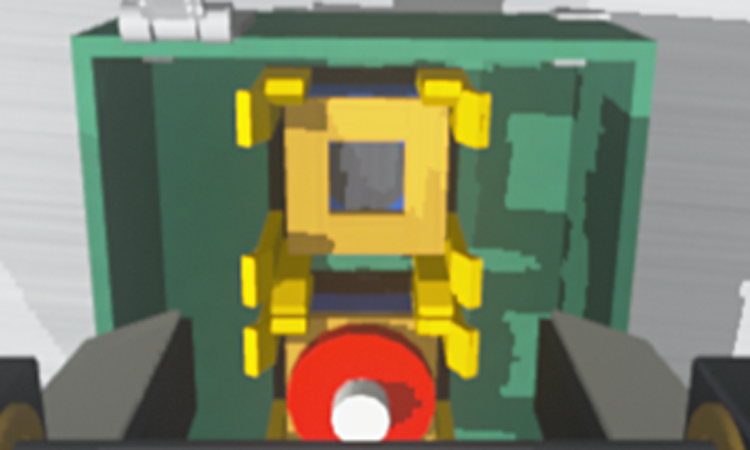

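The first shim lies flat on the block, px (244–309, 159–222), exactly where expected. Now the second shim.

Emit:
{"api": "send_rows", "payload": {
  "offset": [
    [0.37,-0.95,0],
    [0.37,-0.95,0],
    [0.37,-0.95,0],
    [0.37,-0.95,0]
  ],
  "delta_rot": [
    [0,0,0],
    [0,0,0],
    [0,0,0],
    [0,0,0]
  ],
  "grip": 0.8
}}

```text
time: 25.8
tool_pos: [505.5, -46.1, 146.2]
tcp_rot: [3.141, -0.003, -3.056]
contact_force: [0.6, -0.0, -0.9]
grip_width: 73.7
finger_force: 0.0
```

Emit:
{"api": "send_rows", "payload": {
  "offset": [
    [0.37,-0.95,0],
    [0.37,-0.95,0],
    [0.37,-0.95,0],
    [0.37,-0.95,0]
  ],
  "delta_rot": [
    [0,0,0],
    [0,0,0],
    [0,0,0],
    [0,0,0]
  ]
}}

```text
time: 26.3
tool_pos: [471.9, -162.4, 146.6]
tcp_rot: [3.14, -0.002, -3.054]
contact_force: [0.3, 0.3, -0.4]
grip_width: 73.6
finger_force: 0.0
```

Emit:
{"api": "send_rows", "payload": {
  "offset": [
    [0.37,-0.95,0],
    [0.37,-0.95,0],
    [0.37,-0.95,0],
    [0.37,-0.95,0],
    [0.37,-0.95,0]
  ],
  "delta_rot": [
    [0,0,-0.025],
    [0,0,-0.0514],
    [0,0,-0.0514],
    [0,0,-0.0514],
    [0,0,-0.0514]
  ]
}}

```text
time: 26.92
tool_pos: [438.0, -279.1, 147.0]
tcp_rot: [3.14, -0.001, -2.73]
contact_force: [-0.9, 0.1, 0.0]
grip_width: 73.6
finger_force: 0.0
```

```bash
python3 - <<'E'
from h import *
c=optics.get_calibration('wrist'); im=snap('wrist','w11.png'); o=get_obs(); print(o['tool_pos'],o['tcp_rot'],o['grip_width'])
blobs('wrist',im,c)
print(tgt([436.4,-281.1,1.5],rpy=[np.pi,0,np.pi+np.radians(23.4)]))
E
```

```text
[ 437.99799248 -279.35569785  147.02009158] [ 3.14071205e+00 -9.02109811e-04 -2.72973531e+00] 73.52290798323595
blue px [ 27. 218.] ctr [ 545.2 -458.9] size [59.9 24.9] ang 37.5
brass px [96. 18.] ctr [ 371.5 -452.7] size [26.7 15.1] ang 17.0
brass px [275. 186.] ctr [ 436.1 -281.3] size [49.2 49.5] ang 23.6
brass px [440. 314.] ctr [487.5 -93. ] size [68.3 23.8] ang 32.7
red px [185. 364.] ctr [ 629.3 -291.1] size [28.9 47.9] ang 23.5
[array([ 0.0169, -0.0091,  1.2127]), array([ 0.0001, -0.0001,  0.0005])]
```

Emit:
{"api": "send_rows", "payload": {
  "offset": [
    [0.019,-0.009,0.75],
    [0.019,-0.009,0.75],
    [0.019,-0.009,0.75],
    [0.019,-0.009,0.75]
  ],
  "delta_rot": [
    [0,0,0],
    [0,0,0],
    [0,0,0],
    [0,0,0]
  ]
}}

```text
time: 27.48
tool_pos: [436.5, -283.2, 58.3]
tcp_rot: [-3.14, -0.0, -2.731]
contact_force: [0.2, -0.5, -1.5]
grip_width: 73.9
finger_force: 0.0
```

```bash
python3 - <<'E'
from h import *
o=get_obs(); print(o['tool_pos'],o['tcp_rot'],o['grip_width'])
print(tgt([436.1,-281.3,1.5],rpy=[np.pi,0,np.pi+np.radians(23.6)]))
E
```

```text
[ 436.53741985 -283.15685989   58.26134076] [-3.14022539e+00 -9.28618739e-05 -2.73090229e+00] 73.92710192030874
[array([-0.0029,  0.0163,  0.473 ]), array([-0.0002, -0.    , -0.0002])]
```

Emit:
{"api": "send_rows", "payload": {
  "offset": [
    [-0.003,0.013,0.465],
    [-0.003,0.013,0.465],
    [-0.003,0.013,0.465],
    [-0.003,0.013,0.465]
  ],
  "delta_rot": [
    [0,0,0],
    [0,0,0],
    [0,0,0],
    [0,0,0]
  ]
}}

```text
time: 27.98
tool_pos: [435.6, -281.7, 2.2]
tcp_rot: [-3.141, -0.0, -2.731]
contact_force: [-0.4, -0.1, -0.2]
grip_width: 73.3
finger_force: 0.0
```

Emit:
{"api": "send_rows", "payload": {
  "offset": [
    [0,0,0],
    [0,0,0],
    [0,0,0],
    [0,0,0],
    [0,0,0]
  ],
  "delta_rot": [
    [0,0,0],
    [0,0,0],
    [0,0,0],
    [0,0,0],
    [0,0,0]
  ],
  "grip": 0
}}

```text
time: 28.6
tool_pos: [435.2, -281.5, 1.3]
tcp_rot: [3.141, -0.001, -2.732]
contact_force: [-0.8, 0.2, 1.5]
grip_width: 49.4
finger_force: 30.0
```

Emit:
{"api": "send_rows", "payload": {
  "offset": [
    [0,0,-0.15],
    [0,0,-0.5],
    [0,0,-1],
    [0,0,-1]
  ],
  "delta_rot": [
    [0,0,0],
    [0,0,0],
    [0,0,0],
    [0,0,0]
  ]
}}

```text
time: 29.1
tool_pos: [437.5, -283.4, 125.5]
tcp_rot: [-3.133, 0.003, -2.732]
contact_force: [0.2, -0.2, -0.3]
grip_width: 48.9
finger_force: 30.0
```

```bash
python3 - <<'E'
from h import *
o=get_obs(); print(o['tool_pos'],o['tcp_rot'],o['grip_width'],o['contact_force'])
print(tgt(fromcase([-46,0,112]),rpy=[np.pi,0,np.pi+YC]))
E
```

```text
[ 437.46570575 -283.41982057  125.48477279] [-3.13349813e+00  2.97142407e-03 -2.73153106e+00] 48.86585459904399 [ 0.18302421 -0.20724471 -0.33793378]
[array([-1.9713,  2.3624,  0.0991]), array([-0.0012,  0.0007,  0.0517])]
```

Emit:
{"api": "send_rows", "payload": {
  "offset": [
    [-0.66,0.79,0.03],
    [-0.66,0.79,0.03],
    [-0.66,0.79,0.03],
    [-0.66,0.79,0.03]
  ],
  "delta_rot": [
    [0,0,0],
    [0,0,0],
    [0,0,0],
    [0,0,0]
  ]
}}

```text
time: 29.6
tool_pos: [469.8, -163.0, 116.9]
tcp_rot: [3.141, -0.002, -2.731]
contact_force: [-0.5, -0.6, -1.3]
grip_width: 49.1
finger_force: 30.0
```

Emit:
{"api": "send_rows", "payload": {
  "offset": [
    [-0.66,0.79,0],
    [-0.66,0.79,0],
    [-0.66,0.79,0],
    [-0.66,0.79,0]
  ],
  "delta_rot": [
    [0,0,0],
    [0,0,0],
    [0,0,0],
    [0,0,0]
  ]
}}

```text
time: 30.1
tool_pos: [504.8, -45.9, 117.2]
tcp_rot: [3.141, -0.002, -2.732]
contact_force: [-0.9, -0.9, -0.4]
grip_width: 48.9
finger_force: 30.0
```

Emit:
{"api": "send_rows", "payload": {
  "offset": [
    [-0.65,0.78,0],
    [-0.65,0.78,0],
    [-0.65,0.78,0],
    [-0.65,0.78,0],
    [-0.65,0.78,0]
  ],
  "delta_rot": [
    [0,0,0.026],
    [0,0,0.0517],
    [0,0,0.0517],
    [0,0,0.0517],
    [0,0,0.0517]
  ]
}}

```text
time: 30.72
tool_pos: [539.1, 70.3, 117.4]
tcp_rot: [-3.141, -0.002, -3.058]
contact_force: [-0.8, 0.8, -0.1]
grip_width: 49.4
finger_force: 30.0
```

```bash
python3 - <<'E'
from h import *
c=optics.get_calibration('wrist'); im=snap('wrist','w12.png'); o=get_obs(); T=tocase(o['tool_pos']); print(T,o['tcp_rot'],o['grip_width'])
print(tgt(fromcase([-46,0,65]),rpy=[np.pi,0,np.pi+YC]))
for p in ((-25,-25),(-25,25)): print('exp',proj('wrist',fromcase([T[0]+p[0],T[1]+p[1],T[2]+4.5]),c).round(1))
hsv=cv2.cvtColor(im,cv2.COLOR_RGB2HSV); b=(hsv[:,:,0]>10)&(hsv[:,:,0]<22)&(hsv[:,:,1]>120)&(hsv[:,:,2]>70)
for r in(225,230,240,250): x=np.nonzero(b[r,190:365])[0]+190; print(r,x.min() if len(x) else None,x.max()+1 if len(x) else None)
for col in(240,275,310): y=np.nonzero(b[195:290,col])[0]+195; print(col,y[:3])
E
```

```text
[-48.37790294  -0.11755377 117.49061967] [-3.14147573e+00 -1.39831847e-03 -3.05859760e+00] 49.31498563001461
[array([-0.0204,  0.0011,  0.4374]), array([-0.    , -0.0002, -0.0003])]
exp [222.2 219.3]
exp [335.3 219.1]
225 220 332
230 220 332
240 220 331
250 220 332
240 [195 196 197]
275 [195 220 221]
310 [218 219 220]
```

Emit:
{"api": "send_rows", "payload": {
  "offset": [
    [-0.021,0.002,0.43],
    [-0.021,0.002,0.43],
    [-0.021,0.002,0.43],
    [-0.021,0.002,0.43]
  ],
  "delta_rot": [
    [0,0,-0.0003],
    [0,0,-0.0003],
    [0,0,-0.0003],
    [0,0,-0.0003]
  ]
}}

```text
time: 31.28
tool_pos: [542.8, 72.6, 67.7]
tcp_rot: [-3.141, 0.002, -3.055]
contact_force: [0.1, 0.1, -0.3]
grip_width: 49.2
finger_force: 30.0
```

```bash
python3 - <<'E'
from h import *
o=get_obs(); print(tocase(o['tool_pos']),o['tcp_rot'],o['grip_width'],o['contact_force'])
print(tgt(fromcase([-46,0,34.8]),rpy=[np.pi,0,np.pi+YC]))
E
```

```text
[-44.53040239   1.71953961  67.73354626] [-3.14139139e+00  1.99947469e-03 -3.05484486e+00] 49.21976920276378 [ 0.06072313  0.08875229 -0.28077345]
[array([ 0.0128, -0.0143,  0.2744]), array([-0.    ,  0.0003,  0.0003])]
```

Emit:
{"api": "send_rows", "payload": {
  "offset": [
    [0.009,-0.012,0.1],
    [0.009,-0.012,0.2],
    [0.009,-0.012,0.275],
    [0.009,-0.012,0.275]
  ],
  "delta_rot": [
    [0,0,0],
    [0,0,0],
    [0,0,0],
    [0,0,0]
  ]
}}

```text
time: 31.78
tool_pos: [540.5, 71.4, 32.3]
tcp_rot: [3.141, -0.002, -3.054]
contact_force: [-0.2, 0.0, -0.5]
grip_width: 49.6
finger_force: 30.0
```

```bash
python3 - <<'E'
from h import *
o=get_obs(); print(tocase(o['tool_pos']),o['tcp_rot'],o['grip_width'],o['contact_force'])
E
```

```text
[-46.91723977   0.66753829  32.32554062] [ 3.14147727e+00 -1.77824938e-03 -3.05444470e+00] 49.589211012256996 [-0.15496266  0.04961149 -0.47094058]
```

Emit:
{"api": "send_rows", "payload": {
  "offset": [
    [0,0,0],
    [0,0,0],
    [0,0,0],
    [0,0,-0.1],
    [0,0,-0.5],
    [0,0,-1],
    [0,0,-1]
  ],
  "delta_rot": [
    [0,0,0],
    [0,0,0],
    [0,0,0],
    [0,0,0],
    [0,0,0],
    [0,0,0],
    [0,0,0]
  ],
  "grip": 0.7
}}

```text
time: 32.65
tool_pos: [543.8, 71.4, 158.7]
tcp_rot: [-3.141, 0.01, -3.055]
contact_force: [-0.8, 0.2, -1.5]
grip_width: 64.4
finger_force: 0.0
```

```bash
python3 - <<'E'
from h import *
c=optics.get_calibration('wrist'); im=snap('wrist'); o=get_obs(); print(tocase(o['tool_pos']),o['tcp_rot'],o['grip_width'])
cv2.imwrite('pics/w13.png',cv2.resize(im[120:300,130:430,::-1],None,fx=2.5,fy=2.5,interpolation=2))
for p in ((-71,-25,38),(-71,25,38),(-21,25,38),(-21,-25,38)): print(p,((proj('wrist',fromcase(p),c)-[130,120])*2.5).round(0))
E
```

```text
[-45.2804519    0.51326335 155.83443195] [-3.14110323  0.00482017 -3.05457381] 64.12514380657919
(-71, -25, 38) [285. 100.]
(-71, 25, 38) [449. 101.]
(-21, 25, 38) [445. 255.]
(-21, -25, 38) [289. 254.]
```

View pics/w13.png

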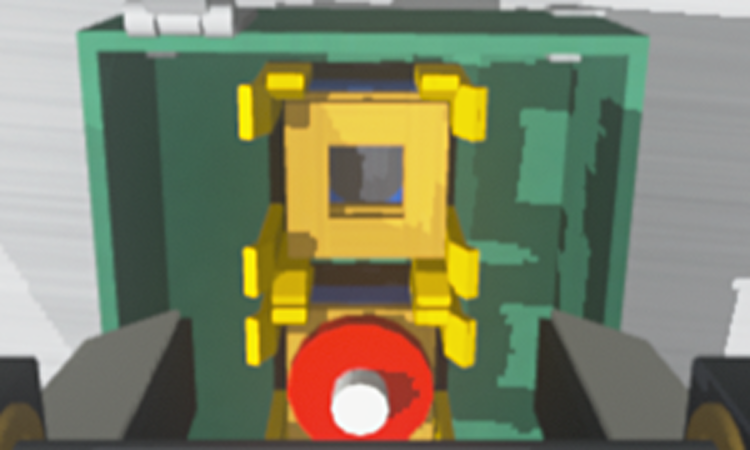

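Both shims are stacked flat, crop (285–448, 100–258), matching the expected corners. Now the middle cap.

Emit:
{"api": "send_rows", "payload": {
  "offset": [
    [-0.19,-1,0],
    [-0.19,-1,0],
    [-0.19,-1,0],
    [-0.19,-1,0]
  ],
  "delta_rot": [
    [0,0,0],
    [0,0,0],
    [0,0,0],
    [0,0,0]
  ]
}}

```text
time: 33.2
tool_pos: [573.0, -46.0, 151.6]
tcp_rot: [3.14, -0.004, -3.056]
contact_force: [-0.4, 0.2, -0.2]
grip_width: 64.1
finger_force: 0.0
```

Emit:
{"api": "send_rows", "payload": {
  "offset": [
    [-0.19,-1,0],
    [-0.19,-1,0],
    [-0.19,-1,0],
    [-0.19,-1,0]
  ],
  "delta_rot": [
    [0,0,0],
    [0,0,0],
    [0,0,0],
    [0,0,0]
  ]
}}

```text
time: 33.7
tool_pos: [606.6, -162.1, 152.2]
tcp_rot: [3.14, -0.003, -3.054]
contact_force: [-0.5, 1.0, 0.3]
grip_width: 64.3
finger_force: 0.0
```

Emit:
{"api": "send_rows", "payload": {
  "offset": [
    [-0.1,-1,0],
    [-0.1,-1,0],
    [-0.1,-1,0],
    [-0.1,-1,0]
  ],
  "delta_rot": [
    [0,0,0],
    [0,0,0],
    [0,0,0],
    [0,0,0]
  ]
}}

```text
time: 34.2
tool_pos: [629.5, -280.0, 152.5]
tcp_rot: [3.14, -0.002, -3.053]
contact_force: [0.5, 0.1, -0.5]
grip_width: 64.3
finger_force: 0.0
```

```bash
python3 - <<'E'
from h import *
c=optics.get_calibration('wrist'); im=snap('wrist','w14.png'); o=get_obs(); print(o['tool_pos'],o['tcp_rot'],o['grip_width'])
blobs('wrist',im,c)
for d in finder.silhouettes('cap','wrist')[:3]: print(d['box'],d['confidence'])
for d in finder.pinpoint('cap','wrist')[:3]: print(d['uv'],d['confidence'],ray('wrist',d['uv'],0,c).round(1))
E
```

```text
[ 629.5973659  -279.69845533  152.7769063 ] [ 3.14039322e+00 -1.68355077e-03 -3.05220854e+00] 64.14675406388214
blue px [61. 85.] ctr [ 561.1 -455.3] size [60.9 25.5] ang 5.2
red px [175. 167.] ctr [ 618.9 -366.1] size [35.  35.8] ang 23.5
red px [268. 202.] ctr [ 642. -286.] size [47.2 47. ] ang 5.0
red px [325. 287.] ctr [ 716.6 -229.4] size [18.4 44.3] ang 5.0
red px [331. 336.] ctr [ 769.6 -214.7] size [14.6 53.4] ang 5.0
[299.3, 272.8, 360.0, 344.2] 0.79
[151.0, 145.7, 199.8, 187.4] 0.75
[239.8, 177.2, 295.7, 229.4] 0.66
[175.5, 166.7] 0.81 [ 619.6 -367.8    0. ]
[331.7, 305.9] 0.68 [ 742.6 -216.8    0. ]
```

View pics/w14.png

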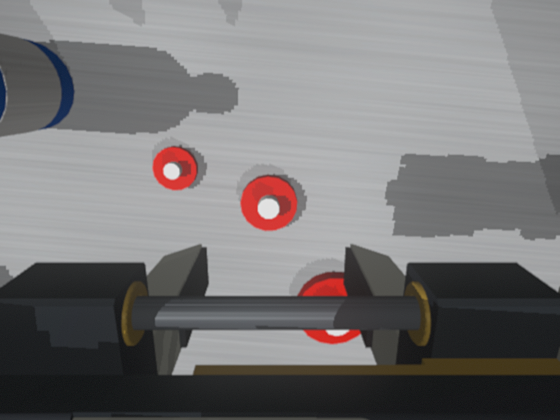

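View shows the middle cap at (268,202), between the small one at (175,167) and the large one at (331,306). That confirms the choice; descending onto it.

```bash
python3 - <<'E'
from h import *
print(tgt([642.4,-285.5,2.5],rpy=[np.pi,0,np.pi+YC]))
E
```

```text
[array([-0.1024, -0.056 ,  1.2552]), array([ 0.0001, -0.0002,  0.0007])]
```

Emit:
{"api": "send_rows", "payload": {
  "offset": [
    [-0.1,-0.056,0.8],
    [-0.1,-0.056,0.8],
    [-0.1,-0.056,0.8],
    [-0.1,-0.056,0.8]
  ],
  "delta_rot": [
    [0,0,0],
    [0,0,0],
    [0,0,0],
    [0,0,0]
  ]
}}

```text
time: 34.85
tool_pos: [642.9, -287.7, 58.9]
tcp_rot: [-3.14, 0.001, -3.054]
contact_force: [0.5, -0.3, 0.1]
grip_width: 63.8
finger_force: 0.0
```

```bash
python3 - <<'E'
from h import *
c=optics.get_calibration('wrist'); im=snap('wrist','w15.png'); o=get_obs(); print(o['tool_pos'],o['tcp_rot'])
blobs('wrist',im,c)
print(tgt([642.4,-285.5,2.5],rpy=[np.pi,0,np.pi+YC]))
E
```

```text
[ 643.13759979 -287.98873597   59.51049658] [-3.13942885e+00  2.15060066e-03 -3.05387803e+00]
red px [147. 177.] ctr [ 618.8 -366.2] size [35.5 35.8] ang 28.4
red px [280. 225.] ctr [ 642.4 -286.1] size [47.3 47.4] ang 5.1
red px [344. 349.] ctr [ 722.9 -234.6] size [26.9 38.4] ang 5.1
[array([0.0053, 0.0222, 0.475 ]), array([-0.0003,  0.0003,  0.0004])]
```

Emit:
{"api": "send_rows", "payload": {
  "offset": [
    [0.0,0.016,0.46],
    [0.0,0.016,0.46],
    [0.0,0.016,0.46],
    [0.0,0.016,0.46]
  ],
  "delta_rot": [
    [0,0,0],
    [0,0,0],
    [0,0,0],
    [0,0,0]
  ]
}}

```text
time: 35.4
tool_pos: [642.1, -286.2, 3.0]
tcp_rot: [-3.141, 0.0, -3.055]
contact_force: [0.0, 0.1, 0.6]
grip_width: 64.3
finger_force: 0.0
```

Emit:
{"api": "send_rows", "payload": {
  "offset": [
    [0,0,0],
    [0,0,0],
    [0,0,0],
    [0,0,0],
    [0,0,0]
  ],
  "delta_rot": [
    [0,0,0],
    [0,0,0],
    [0,0,0],
    [0,0,0],
    [0,0,0]
  ],
  "grip": 0
}}

```text
time: 36.02
tool_pos: [641.7, -286.0, 1.8]
tcp_rot: [3.141, -0.001, -3.055]
contact_force: [-1.8, 0.5, 2.8]
grip_width: 48.1
finger_force: 30.0
```

Emit:
{"api": "send_rows", "payload": {
  "offset": [
    [0,0,-0.15],
    [0,0,-0.5],
    [0,0,-1],
    [0,0,-1],
    [0,0,-1]
  ],
  "delta_rot": [
    [0,0,0],
    [0,0,0],
    [0,0,0],
    [0,0,0],
    [0,0,0]
  ]
}}

```text
time: 36.65
tool_pos: [641.6, -286.0, 122.0]
tcp_rot: [-3.141, -0.001, -3.055]
contact_force: [-0.3, 1.2, -1.6]
grip_width: 47.9
finger_force: 30.0
```

```bash
python3 - <<'E'
from h import *
o=get_obs(); print(o['tool_pos'],o['tcp_rot'],o['grip_width'],o['contact_force'])
print(tgt(fromcase([-46,0,112]),rpy=[np.pi,0,np.pi+YC]))
E
```

```text
[ 641.63574771 -285.9623387   122.04225599] [-3.14147949e+00 -8.23473156e-04 -3.05462354e+00] 47.949001964658954 [-0.34197938  1.22761523 -1.61090752]
[array([0.5733, 3.0343, 0.0838]), array([-0.    , -0.0001,  0.0003])]
```

Emit:
{"api": "send_rows", "payload": {
  "offset": [
    [0.19,1,0.02],
    [0.19,1,0.02],
    [0.19,1,0.02],
    [0.19,1,0.02]
  ],
  "delta_rot": [
    [0,0,0],
    [0,0,0],
    [0,0,0],
    [0,0,0]
  ]
}}

```text
time: 37.15
tool_pos: [608.6, -168.6, 118.4]
tcp_rot: [3.141, -0.002, -3.054]
contact_force: [0.6, -0.7, -0.7]
grip_width: 47.7
finger_force: 30.0
```

Emit:
{"api": "send_rows", "payload": {
  "offset": [
    [0.19,1,0.02],
    [0.19,1,0.02],
    [0.19,1,0.02],
    [0.19,1,0.02]
  ],
  "delta_rot": [
    [0,0,0],
    [0,0,0],
    [0,0,0],
    [0,0,0]
  ]
}}

```text
time: 37.65
tool_pos: [576.3, -52.2, 116.7]
tcp_rot: [-3.141, -0.001, -3.055]
contact_force: [0.9, 0.4, -0.5]
grip_width: 48.2
finger_force: 30.0
```

Emit:
{"api": "send_rows", "payload": {
  "offset": [
    [0.19,1,0.02],
    [0.19,1,0.02],
    [0.19,1,0.02],
    [0.19,1,0.02],
    [0.19,1,0.02]
  ],
  "delta_rot": [
    [0,0,0],
    [0,0,0],
    [0,0,0],
    [0,0,0],
    [0,0,0]
  ]
}}

```text
time: 38.28
tool_pos: [543.3, 64.8, 114.4]
tcp_rot: [-3.141, -0.001, -3.057]
contact_force: [-0.0, -0.7, -0.7]
grip_width: 47.9
finger_force: 30.0
```

```bash
python3 - <<'E'
from h import *
c=optics.get_calibration('wrist'); im=snap('wrist'); o=get_obs(); T=tocase(o['tool_pos']); print(T,o['tcp_rot'],o['grip_width'])
cv2.imwrite('pics/w16.png',im[:,:,::-1])
print(tgt(fromcase([-46,0,65]),rpy=[np.pi,0,np.pi+YC]))
hsv=cv2.cvtColor(im,cv2.COLOR_RGB2HSV); H,S,V=cv2.split(hsv)
m=(((H<8)|(H>172))&(S>150)&(V>60)); m[:180]=0; m[295:]=0
x=np.nonzero(m.any(0))[0]; y=np.nonzero(m.any(1))[0]; print('red',x.min(),x.max()+1,y.min(),y.max())
for z in(-2,8): print('exp front',proj('wrist',fromcase([T[0]-24.5,T[1],T[2]+z]),c).round(1), 'sides',proj('wrist',fromcase([T[0],T[1]-24.5,T[2]+z]),c).round(1),proj('wrist',fromcase([T[0],T[1]+24.5,T[2]+z]),c).round(1))
E
```

```text
[-44.84337014  -5.99362176 114.43069935] [-3.14142717e+00 -7.72245240e-04 -3.05709408e+00] 48.03725180576465
[array([0.0093, 0.05  , 0.4119]), array([-0.    , -0.0001, -0.0001])]
red 222 330 220 294
exp front [278.6 215.1] sides [227.4 263.6] [329.7 263.6]
exp front [278.8 222.5] sides [224.6 273.5] [332.8 273.4]
```

Emit:
{"api": "send_rows", "payload": {
  "offset": [
    [0.012,0.045,0.4],
    [0.012,0.045,0.4],
    [0.012,0.045,0.4],
    [0.012,0.045,0.4]
  ],
  "delta_rot": [
    [0,0,0],
    [0,0,0],
    [0,0,0],
    [0,0,0]
  ]
}}

```text
time: 38.83
tool_pos: [541.7, 71.6, 68.1]
tcp_rot: [-3.141, 0.002, -3.055]
contact_force: [0.1, 0.2, 0.0]
grip_width: 47.9
finger_force: 30.0
```

```bash
python3 - <<'E'
from h import *
o=get_obs(); print(tocase(o['tool_pos']),o['tcp_rot'],o['grip_width'],o['contact_force'])
print(tgt(fromcase([-46.8,0,41]),rpy=[np.pi,0,np.pi+YC]))
E
```

```text
[-45.74738994   0.74940954  68.13028147] [-3.14135746e+00  1.81624114e-03 -3.05501010e+00] 47.92466762571885 [0.14569447 0.19308998 0.00031989]
[array([ 0.0092, -0.0062,  0.2261]), array([-0.    ,  0.0003,  0.0003])]
```

Emit:
{"api": "send_rows", "payload": {
  "offset": [
    [0.006,-0.006,0.1],
    [0.006,-0.006,0.18],
    [0.006,-0.006,0.222],
    [0.006,-0.006,0.222]
  ],
  "delta_rot": [
    [0,0,0],
    [0,0,0],
    [0,0,0],
    [0,0,0]
  ]
}}

```text
time: 39.33
tool_pos: [539.5, 71.2, 39.8]
tcp_rot: [3.141, -0.002, -3.054]
contact_force: [-1.2, -1.0, 2.6]
grip_width: 48.0
finger_force: 30.0
```

```bash
python3 - <<'E'
from h import *
o=get_obs(); print(tocase(o['tool_pos']),o['tcp_rot'],o['grip_width'],o['contact_force'])
E
```

```text
[-47.920714     0.54818169  39.83221725] [ 3.14149945e+00 -1.68953746e-03 -3.05442266e+00] 47.95323422406893 [-1.16914729 -0.95584384  2.62167705]
```

Emit:
{"api": "send_rows", "payload": {
  "offset": [
    [0,0,0],
    [0,0,0],
    [0,0,0],
    [0,0,-0.1],
    [0,0,-0.5],
    [0,0,-1],
    [0,0,-1],
    [0,0,-1]
  ],
  "delta_rot": [
    [0,0,0],
    [0,0,0],
    [0,0,0],
    [0,0,0],
    [0,0,0],
    [0,0,0],
    [0,0,0],
    [0,0,0]
  ],
  "grip": 0.7
}}

```text
time: 40.33
tool_pos: [539.5, 71.2, 160.0]
tcp_rot: [3.141, -0.001, -3.055]
contact_force: [-0.2, -0.1, -0.5]
grip_width: 63.9
finger_force: 0.0
```

```bash
python3 - <<'E'
from h import *
c=optics.get_calibration('wrist'); im=snap('wrist'); o=get_obs(); print(tocase(o['tool_pos']),o['tcp_rot'],o['grip_width'])
cv2.imwrite('pics/w17.png',cv2.resize(im[120:300,130:430,::-1],None,fx=2.5,fy=2.5,interpolation=2))
for p in ((-46,0,48),(-70.5,0,48),(-21.5,0,48),(-46,24.5,48),(-46,-24.5,48)): print(p,((proj('wrist',fromcase(p),c)-[130,120])*2.5).round(0))
E
```

```text
[-48.29653057   0.56229802 159.15219433] [ 3.14131376e+00 -2.71004403e-03 -3.05463359e+00] 64.4298640811451
(-46, 0, 48) [366. 204.]
(-70.5, 0, 48) [366. 126.]
(-21.5, 0, 48) [366. 279.]
(-46, 24.5, 48) [446. 205.]
(-46, -24.5, 48) [286. 204.]
```

View pics/w17.png

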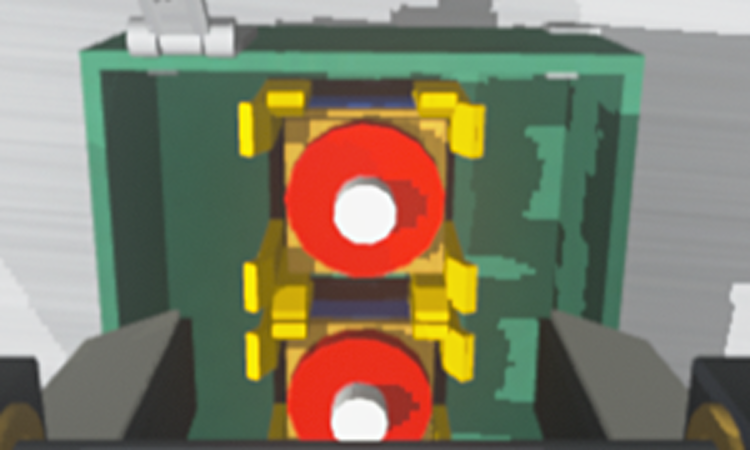

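The cap sits centred on the shims, crop centre (365,200) against an expected (366,204), knob up. Next I close the lid.

Emit:
{"api": "send_rows", "payload": {
  "offset": [
    [0,0,-1],
    [0,0,-1],
    [0,0,-1],
    [0,0,-1]
  ],
  "delta_rot": [
    [0,0,0],
    [0,0,0],
    [0,0,0],
    [0,0,0]
  ],
  "grip": 0.55
}}

```text
time: 40.88
tool_pos: [539.2, 71.1, 277.9]
tcp_rot: [3.141, -0.005, -3.055]
contact_force: [-0.8, -0.5, -0.8]
grip_width: 50.4
finger_force: 0.0
```

Emit:
{"api": "send_rows", "payload": {
  "offset": [
    [0,0,-0.27],
    [-0.7,0.18,-0.27],
    [-0.7,0.18,-0.27],
    [-0.7,0.18,-0.27]
  ],
  "delta_rot": [
    [0,0,0],
    [0,0,0],
    [0,0,0],
    [0,0,0]
  ]
}}

```text
time: 41.38
tool_pos: [621.9, 100.3, 308.0]
tcp_rot: [3.141, -0.008, -3.054]
contact_force: [-0.6, 0.2, -0.8]
grip_width: 50.8
finger_force: 0.0
```

Emit:
{"api": "send_rows", "payload": {
  "offset": [
    [-0.64,0.185,0],
    [-0.64,0.185,0],
    [-0.64,0.185,0],
    [-0.64,0.185,0]
  ],
  "delta_rot": [
    [0,0,0],
    [0,0,0],
    [0,0,0],
    [0,0,0]
  ]
}}

```text
time: 41.88
tool_pos: [695.4, 128.2, 312.0]
tcp_rot: [-3.142, -0.002, -3.055]
contact_force: [0.1, 0.3, 0.9]
grip_width: 50.8
finger_force: 0.0
```

```bash
python3 - <<'E'
from h import *
c=optics.get_calibration('wrist'); im=snap('wrist','w18.png'); o=get_obs(); print(tocase(o['tool_pos']),o['tcp_rot'],o['grip_width'])
for d in finder.pinpoint('lid_pull','wrist')[:2]: print(d['uv'],d['confidence'],tocase(ray('wrist',d['uv'],288,c)).round(1))
print('exp',proj('wrist',fromcase([114.9,44.2,288]),c))
print(tgt(fromcase([114.9,44,271.4]),rpy=[np.pi,0,np.pi+YC]))
E
```

```text
[112.2596637   44.14387909 312.60249705] [-3.14155211e+00 -1.40970174e-03 -3.05502571e+00] 50.55803320122997
exp [278.00042832 250.15888677]
[array([-0.0212, -0.0015,  0.3465]), array([ 0.    , -0.0001,  0.0002])]
```

Emit:
{"api": "send_rows", "payload": {
  "offset": [
    [-0.02,0,0.15],
    [-0.02,0,0.345],
    [-0.02,0,0.345],
    [-0.02,0,0.345]
  ],
  "delta_rot": [
    [0,0,0],
    [0,0,0],
    [0,0,0],
    [0,0,0]
  ]
}}

```text
time: 42.48
tool_pos: [698.8, 128.8, 272.4]
tcp_rot: [3.142, 0.001, -3.055]
contact_force: [-0.1, -0.1, 0.2]
grip_width: 50.6
finger_force: 0.0
```

Emit:
{"api": "send_rows", "payload": {
  "offset": [
    [0,0,0],
    [0,0,0],
    [0,0,0],
    [0,0,0],
    [0,0,0]
  ],
  "delta_rot": [
    [0,0,0],
    [0,0,0],
    [0,0,0],
    [0,0,0],
    [0,0,0]
  ],
  "grip": 0
}}

```text
time: 43.1
tool_pos: [699.0, 127.8, 271.1]
tcp_rot: [-3.14, -0.001, -3.056]
contact_force: [-1.4, -5.8, 1.5]
grip_width: 25.4
finger_force: 30.0
```

```bash
python3 - <<'E'
from h import *
o=get_obs(); print(tocase(o['tool_pos']),o['tcp_rot'],o['grip_width'],o['contact_force'])
E
```

```text
[115.80811097  43.43183726 271.11948077] [-3.14011396e+00 -5.08995907e-04 -3.05562509e+00] 25.3737735536698 [-1.36601184 -5.8095323   1.46911428]
```

Emit:
{"api": "send_rows", "payload": {
  "offset": [
    [0.1,0,-0.004],
    [0.199,0,-0.006],
    [0.33,0,0.005],
    [0.463,0,0.02],
    [0.59,0,0.05],
    [0.72,0,0.085],
    [0.84,0,0.133],
    [0.963,0,0.188]
  ],
  "delta_rot": [
    [0,0,0],
    [0,0,0],
    [0,0,0],
    [0,0,0],
    [0,0,0],
    [0,0,0],
    [0,0,0],
    [0,0,0]
  ]
}}

```text
time: 44.1
tool_pos: [584.4, 118.7, 248.1]
tcp_rot: [-3.141, 0.002, -3.055]
contact_force: [5.9, -1.9, -5.9]
grip_width: 25.3
finger_force: 30.0
```

Emit:
{"api": "send_rows", "payload": {
  "offset": [
    [0.226,0,0.138],
    [0.429,0,0.308],
    [0.604,0,0.507],
    [0.747,0,0.729],
    [0.856,0,0.971],
    [0.856,0,0.971]
  ],
  "delta_rot": [
    [0,0,0],
    [0,0,0],
    [0,0,0],
    [0,0,0],
    [0,0,0],
    [0,0,0]
  ]
}}

```text
time: 44.85
tool_pos: [480.7, 110.5, 130.4]
tcp_rot: [3.14, -0.002, -3.055]
contact_force: [2.8, 0.4, -4.6]
grip_width: 25.3
finger_force: 30.0
```

```bash
python3 - <<'E'
from h import *
o=get_obs(); print(tocase(o['tool_pos']),o['tcp_rot'],o['grip_width'],o['contact_force'])
E
```

```text
[-103.15539297   44.74884341  130.37108954] [ 3.14040455e+00 -1.53394261e-03 -3.05484257e+00] 25.25483517033763 [ 2.8034921   0.43238399 -4.59711604]
```

Emit:
{"api": "send_rows", "payload": {
  "offset": [
    [0.052,0,0.169],
    [0.086,0,0.342],
    [0.1,0,0.45],
    [0.11,0,0.52],
    [0.11,0,0.525],
    [0.11,0,0.525]
  ],
  "delta_rot": [
    [0,0,0],
    [0,0,0],
    [0,0,0],
    [0,0,0],
    [0,0,0],
    [0,0,0]
  ]
}}

```text
time: 45.6
tool_pos: [468.7, 109.5, 69.4]
tcp_rot: [3.141, 0.001, -3.055]
contact_force: [1.2, 6.3, 2.5]
grip_width: 25.3
finger_force: 30.0
```

```bash
python3 - <<'E'
from h import *
o=get_obs(); print(tocase(o['tool_pos']),o['tcp_rot'],o['grip_width'],o['contact_force'])
E
```

```text
[-115.22978644   44.74161027   69.36320205] [ 3.14060654e+00  6.51565842e-04 -3.05478809e+00] 25.267798460181524 [1.19589336 6.31314136 2.53620591]
```

Emit:
{"api": "send_rows", "payload": {
  "offset": [
    [0,0,0.015],
    [0,0,0.015],
    [0,0,0.015]
  ],
  "delta_rot": [
    [0,0,0],
    [0,0,0],
    [0,0,0]
  ]
}}

```text
time: 45.98
tool_pos: [468.7, 109.5, 69.1]
tcp_rot: [3.141, 0.002, -3.055]
contact_force: [-3.8, 4.5, 18.6]
grip_width: 25.5
finger_force: 30.0
```

Emit:
{"api": "send_rows", "payload": {
  "offset": [
    [0,0,0],
    [0,0,0],
    [0,0,-0.25],
    [0,0,-0.8],
    [0,0,-0.8]
  ],
  "delta_rot": [
    [0,0,0],
    [0,0,0],
    [0,0,0],
    [0,0,0],
    [0,0,0]
  ],
  "grip": 0.55
}}

```text
time: 46.6
tool_pos: [470.4, 108.8, 166.7]
tcp_rot: [-3.141, 0.006, -3.055]
contact_force: [0.6, -0.3, -1.2]
grip_width: 50.8
finger_force: 0.0
```

```bash
python3 - <<'E'
from h import *
c=optics.get_calibration('wrist'); im=snap('wrist','w19.png'); o=get_obs(); print(tocase(o['tool_pos']),o['tcp_rot'],o['grip_width'],o['contact_force'])
for n,z in(('lid_pull',85),('hasp_pull',96)):
    for d in finder.pinpoint(n,'wrist')[:1]: print(n,d['uv'],d['confidence'],tocase(ray('wrist',d['uv'],z,c)).round(1))
a,b=snap('side','s3.png'),cv2.imread('pics/s1.png')[:,:,::-1]
d=np.abs(a.astype(int)-b).max(2)>40; d=d[140:235,225:335]; print('diff px vs lid-shut picture',d.sum(), np.argwhere(d).min(0) if d.any() else '',np.argwhere(d).max(0) if d.any() else '')
print(tgt(fromcase([-147.5,-45,87]),rpy=[np.pi,0,np.pi+YC]))
E
```

```text
[-114.84150362   43.91495398  164.897868  ] [-3.14132167e+00  2.95952707e-03 -3.05471357e+00] 50.872051303463174 [-0.10016368  0.50112988 -0.16857267]
lid_pull [274.8, 206.3] 0.58 [-117.    42.1   85. ]
hasp_pull [129.5, 169.9] 0.71 [-144.5  -49.7   96. ]
diff px vs lid-shut picture 10 [7 1] [25 34]
[array([ 0.2542, -0.7415,  0.6235]), array([ 0.    , -0.0006,  0.0003])]
```

Emit:
{"api": "send_rows", "payload": {
  "offset": [
    [0.265,-0.745,0],
    [0.265,-0.745,0],
    [0.265,-0.745,0],
    [0.265,-0.745,0.3],
    [0.265,-0.745,0.3]
  ],
  "delta_rot": [
    [0,0,0],
    [0,0,0],
    [0,0,0],
    [0,0,0],
    [0,0,0]
  ]
}}

```text
time: 47.42
tool_pos: [442.0, 17.9, 124.7]
tcp_rot: [3.14, -0.008, -3.054]
contact_force: [1.1, -0.3, 0.2]
grip_width: 50.4
finger_force: 0.0
```

```bash
python3 - <<'E'
from h import *
c=optics.get_calibration('wrist'); im=snap('wrist','w20.png'); o=get_obs(); print(tocase(o['tool_pos']),o['tcp_rot'],o['grip_width'],o['contact_force'])
hsv=cv2.cvtColor(im,cv2.COLOR_RGB2HSV);H,S,V=cv2.split(hsv); m=(((H<8)|(H>172))&(S>150)&(V>60)); m[300:]=0
y,x=np.nonzero(m); print(x.min(),x.max()+1,y.min(),y.max()+1,tocase(ray('wrist',((x.min()+x.max()+1)/2,(y.min()+y.max()+1)/2),100,c)))
print(tgt(fromcase([-147.5,-45,86.6]),rpy=[np.pi,0,np.pi+YC]))
E
```

```text
[-148.39288135  -44.48606664  126.08985319] [ 3.14044467 -0.00489207 -3.05399486] 50.40514561977134 [ 0.26185047 -0.58118049  0.22949612]
250 300 251 269 [-140.88082238  -45.76203027  100.        ]
[array([-0.009 , -0.0047,  0.329 ]), array([ 0.0002, -0.0008,  0.0004])]
```

Emit:
{"api": "send_rows", "payload": {
  "offset": [
    [-0.022,-0.005,0.32],
    [-0.022,-0.005,0.32],
    [-0.022,-0.005,0.32]
  ],
  "delta_rot": [
    [0,0,0],
    [0,0,0],
    [0,0,0]
  ]
}}

```text
time: 47.85
tool_pos: [447.5, 16.9, 89.9]
tcp_rot: [-3.141, 0.0, -3.054]
contact_force: [-0.2, 0.8, 0.5]
grip_width: 50.8
finger_force: 0.0
```

Emit:
{"api": "send_rows", "payload": {
  "offset": [
    [0,0,0],
    [0,0,0],
    [0,0,0],
    [0,0,0],
    [0,0,0]
  ],
  "delta_rot": [
    [0,0,0],
    [0,0,0],
    [0,0,0],
    [0,0,0],
    [0,0,0]
  ],
  "grip": 0
}}

```text
time: 48.48
tool_pos: [446.6, 17.4, 88.9]
tcp_rot: [3.14, -0.001, -3.055]
contact_force: [-0.2, 5.4, 1.5]
grip_width: 25.4
finger_force: 30.0
```

```bash
python3 - <<'E'
from h import *
o=get_obs(); print(tocase(o['tool_pos']),o['tcp_rot'],o['grip_width'],o['contact_force'])
E
```

```text
[-145.01150682  -45.16004164   88.87654784] [ 3.14025097e+00 -9.49658203e-04 -3.05513087e+00] 25.372029089626196 [-0.19174261  5.44688353  1.48627676]
```

Emit:
{"api": "send_rows", "payload": {
  "offset": [
    [-0.053,0,-0.088],
    [-0.141,0,-0.171],
    [-0.251,0,-0.225],
    [-0.372,0,-0.243],
    [-0.492,0,-0.226],
    [-0.603,0,-0.173],
    [-0.692,0,-0.091],
    [-0.75,0,0.015]
  ],
  "delta_rot": [
    [0,0,0],
    [0,0,0],
    [0,0,0],
    [0,0,0],
    [0,0,0],
    [0,0,0],
    [0,0,0],
    [0,0,0]
  ]
}}

```text
time: 49.48
tool_pos: [539.3, 24.8, 88.2]
tcp_rot: [-3.141, 0.005, -3.055]
contact_force: [1.5, 3.9, 4.8]
grip_width: 25.6
finger_force: 30.0
```

Emit:
{"api": "send_rows", "payload": {
  "offset": [
    [0,0,0.015],
    [0,0,0.015],
    [0,0,0.015]
  ],
  "delta_rot": [
    [0,0,0],
    [0,0,0],
    [0,0,0]
  ]
}}

```text
time: 49.85
tool_pos: [539.8, 24.8, 86.7]
tcp_rot: [-3.141, 0.006, -3.055]
contact_force: [4.7, 4.9, 4.6]
grip_width: 25.3
finger_force: 30.0
```

```bash
python3 - <<'E'
from h import *
o=get_obs(); print(tocase(o['tool_pos']),o['tcp_rot'],o['grip_width'],o['contact_force'])
E
```

```text
[-51.5372024  -45.68981711  86.7112066 ] [-3.14136453  0.00638347 -3.05492223] 25.2642426995104 [4.72586385 4.85469862 4.60341919]
```

Emit:
{"api": "send_rows", "payload": {
  "offset": [
    [0,0,0.02],
    [0,0,0.02],
    [0,0,0.02],
    [0,0,0.02]
  ],
  "delta_rot": [
    [0,0,0],
    [0,0,0],
    [0,0,0],
    [0,0,0]
  ]
}}

```text
time: 50.35
tool_pos: [540.5, 24.8, 84.7]
tcp_rot: [-3.141, 0.008, -3.055]
contact_force: [7.1, 4.9, 4.4]
grip_width: 25.3
finger_force: 30.0
```

Emit:
{"api": "send_rows", "payload": {
  "offset": [
    [0,0,0],
    [0,0,0],
    [0,0,0],
    [0,0,-0.2],
    [0,0,-0.8],
    [0,0,-0.8]
  ],
  "delta_rot": [
    [0,0,0],
    [0,0,0],
    [0,0,0],
    [0,0,0],
    [0,0,0],
    [0,0,0]
  ],
  "grip": 0.55
}}

```text
time: 51.1
tool_pos: [538.6, 24.1, 182.6]
tcp_rot: [-3.14, 0.006, -3.055]
contact_force: [-0.1, -0.8, -0.6]
grip_width: 50.4
finger_force: 0.0
```

Emit:
{"api": "send_rows", "payload": {
  "offset": [
    [0,0,-0.7],
    [0.4,0.4,-0.7],
    [0.4,0.4,-0.7],
    [0.4,0.4,-0.7]
  ],
  "delta_rot": [
    [0,0,0],
    [0,0,0],
    [0,0,0],
    [0,0,0]
  ]
}}

```text
time: 51.6
tool_pos: [484.3, 68.2, 262.2]
tcp_rot: [-3.141, -0.002, -3.054]
contact_force: [0.2, 0.7, 0.0]
grip_width: 50.4
finger_force: 0.0
```

```bash
python3 - <<'E'
from h import *
c=optics.get_calibration('wrist'); im=snap('wrist','w21.png'); o=get_obs(); print(tocase(o['tool_pos']),o['tcp_rot'],o['grip_width'],o['contact_force'])
hsv=cv2.cvtColor(im,cv2.COLOR_RGB2HSV);H,S,V=cv2.split(hsv); m=(((H<8)|(H>172))&(S>150)&(V>60)); m[300:]=0
n,l,s,ce=cv2.connectedComponentsWithStats(m.astype(np.uint8))
for i in range(1,n):
    if s[i,4]>60: print(s[i],ce[i],tocase(ray('wrist',ce[i],103,c)).round(1))
for h in(0,.1,.2,.3): print(h,proj('wrist',fromcase([-100+49*np.cos(.376+h),-45,83+49*np.sin(.376+h)]),c).round(1))
a=snap('side'); b=cv2.imread('pics/s0.png')[:,:,::-1]
def red(i):
    q=cv2.cvtColor(np.ascontiguousarray(i[150:240,225:335]),cv2.COLOR_RGB2HSV); M=((q[:,:,0]<8)|(q[:,:,0]>172))&(q[:,:,1]>150)&(q[:,:,2]>80); return np.argwhere(M).mean(0)[::-1]+[225,150],M.sum()
print('side red before/now',red(b),red(a))
t=snap('top'); 
for k in('tin','mug','flask','scrubber'):
    print(k,[np.round(d['uv']).tolist() for d in finder.pinpoint(k,'top')][:1])
E
```

```text
[-102.84928917    1.85882532  261.78934857] [-3.14140504e+00 -2.19819300e-03 -3.05435650e+00] 50.37969274229343 [-0.11150366 -0.25376643 -0.88696785]
[209 230  29  11 313] [223.26517572 235.04472843] [-55.1 -47.2 103. ]
0 [225.9 235. ]
0.1 [225.2 234.7]
0.2 [224.5 233.9]
0.3 [223.8 232.5]
side red before/now (array([269.71428571, 190.5       ]), np.int64(42)) (array([270., 191.]), np.int64(39))
tin [[329.0, 247.0]]
mug [[106.0, 193.0]]
flask [[436.0, 195.0]]
scrubber [[430.0, 260.0]]
```

Emit:
{"api": "send_rows", "payload": {
  "offset": [
    [-0.4,-0.4,0.7],
    [-0.4,-0.4,0.7],
    [-0.4,-0.4,0.7],
    [-0.4,-0.4,0.7]
  ],
  "delta_rot": [
    [0,0,0],
    [0,0,0],
    [0,0,0],
    [0,0,0]
  ],
  "grip": 0
}}

```text
time: 52.45
tool_pos: [536.6, 24.6, 179.0]
tcp_rot: [3.141, -0.001, -3.055]
contact_force: [0.5, 0.5, 0.5]
grip_width: 15.0
finger_force: 0.0
```

Emit:
{"api": "send_rows", "payload": {
  "offset": [
    [0,0,0.3],
    [0,0,0.56],
    [0,0,0.56],
    [0,0,0.56]
  ],
  "delta_rot": [
    [0,0,0],
    [0,0,0],
    [0,0,0],
    [0,0,0]
  ]
}}

```text
time: 52.95
tool_pos: [537.4, 24.8, 113.5]
tcp_rot: [-3.141, 0.002, -3.054]
contact_force: [0.3, -0.2, 0.0]
grip_width: 0.5
finger_force: 0.0
```

```bash
python3 - <<'E'
from h import *
o=get_obs(); print(tocase(o['tool_pos']),o['tcp_rot'],o['grip_width'],o['contact_force'])
E
```

```text
[-53.93117947 -45.52410917 113.4876493 ] [-3.14112124e+00  2.10485257e-03 -3.05403477e+00] 0.48737414310717103 [ 0.28342285 -0.23084139  0.01366365]
```

Emit:
{"api": "send_rows", "payload": {
  "offset": [
    [0,0,0.03],
    [0,0,0.06],
    [0,0,0.06],
    [0,0,0.06]
  ],
  "delta_rot": [
    [0,0,0],
    [0,0,0],
    [0,0,0],
    [0,0,0]
  ]
}}

```text
time: 53.45
tool_pos: [537.5, 24.5, 106.5]
tcp_rot: [-3.141, 0.002, -3.055]
contact_force: [-2.8, 0.6, 11.9]
grip_width: 0.3
finger_force: 6.6
```

Emit:
{"api": "send_rows", "payload": {
  "offset": [
    [0,0,-0.3],
    [0,0,-0.9],
    [0,0,-0.9],
    [0,0,-0.9],
    [0,0,-0.9]
  ],
  "delta_rot": [
    [0,0,0],
    [0,0,0],
    [0,0,0],
    [0,0,0],
    [0,0,0]
  ]
}}

```text
time: 54.08
tool_pos: [535.6, 24.5, 210.6]
tcp_rot: [3.141, -0.004, -3.055]
contact_force: [0.1, -0.2, 0.0]
grip_width: 0.4
finger_force: 0.0
```

The tip met firm contact (11.9 N) at z = 106.5. That is the top of the pull (107) with the hasp at 0, so the hasp is fully on. Handing in.

```bash
python3 -c "
from h import *
print(ticket.close_job())"
```

```text
the job is handed in; nothing more can be done
None
```

The job is handed in, though the tool did not report a verdict: the block, both shims and the middle-sized cap are stacked knob-up in the front pocket, the lid is shut and the hasp is back over its catch. I viewed 15 pictures, one over the limit of 14.

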